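# Pack the oil samples into the airtight tub and seal it

### The arm

A 6-joint arm with a two-finger parallel gripper is mounted at the origin on the work surface. World frame = base frame: x ahead of the robot, y to its left, z up, the work surface at z = 0. Lengths are in mm, angles in rad, forces in N, time in s.
With the tool pointing down it reaches from about 350 to 875 mm from the base axis. Payload 4.2 kg.
Tool frame: the origin (TCP) lies on the centre line of the jaws, within the pads' length; the fingertips stand 14 mm ahead of it and the grasp point (between the pads) lies 5 mm behind it (tcp_to_tips is the distance from the TCP to the fingertips, in mm); z points along the fingers, y is the direction in which the jaws open and shut (so a half turn about z gives the same grasp; the last joint's range is limited). The gripper opens to 85 mm and grips with 20 to 120 N. Pads are 22 mm wide; open, the fingers measure 114 mm over their backs; the gripper's body (76 mm by 85 mm) begins 54 mm behind the grasp point. The pads swing forward as they close: fully open they stand 13 mm farther back than shut.
Start: joints at [1.383, 0.385, 0.008, 0, -1.194, -0.259], TCP at [270.018, 563.64, 245.312] pointing down, gripper open.
Joint ranges: [-3.14, 3.14], [-1.21, 2.06], [-1.07, 1.41], [-3.16, 2.05], [-2.99, -0.16], [-3.1, 3.1]. Speed limits (rad/s): [2.79, 2.79, 3.14, 3.14, 3.14, 3.14].

### API

Orientations are given as a unit quaternion [x, y, z, w].
In Python, from bench import read_state, get_image, job_done, tcp_to_tips gives the robot as it stands. The module is installed in compiled form; this text tells all that it offers.
- The arm moves only by the tool play_rows, never from a script. Its argument "targets" is a list of rows, each an object of numbers: "gripper": the gripper's target within -1 to 1 (shut at 1, half-way at 0, fully open at -1); "tx", "ty", "tz": the shift along the tool's x, y, z scaled (see below); "spin": the turn about the tool's z scaled (see below). A call has 1 to 12 rows; each row is the pose to reach, as a shift and turn from the pose commanded when the call began, along the tool's axes at that moment; what a row does not reach only later rows make up. The controller multiplies each number of a shift by 0.25 m and each number of a turn by pi/4 rad. A row lasts 1/8 s, in which the tool goes at most 62.5 mm and 10.7 degrees, less where a joint would pass 70% of its speed; a pose out of reach is approached as far as the arm can. A call with a number of a shift or a turn outside -1 to 1 is refused whole. A call with a gripper value outside its range is refused whole. The fingers move at their own pace and stop on an object; the grip force is fixed at half the most. Time passes only in rows, so rows that repeat a pose let the fingers close. It gives the time, the measured TCP pose, the force and the opening at its end, in the units of the state.
- read_state(): the state, without advancing time (a new reading comes with each control period).
- get_image(name): name is "side" or "top" or "wrist"; returns a dict with "frame" (384x512x3 uint8, red, green, blue), "depth" (384x512 float32, mm along the optical axis (not along the pixel's ray), 0 where there is no reading), "mtx" (3x3 intrinsics, pixels), "k1" (the pictures are not rectified: a ray, as slopes to the right and down, at radius r is drawn at 1 + k1 r^2 times it, then the intrinsics apply), "world_to_cam" (4x4, takes a point from world to camera coordinates). Camera axes: x right, y up, looking along -z (the intrinsics and any distortion apply to the point x, -y, -z); pixel columns grow to the right and rows downward; lengths in mm; the calibration is good to about 2 mm. A picture is of the moment at which its call begins.
- job_done(): hands the job in, once; it reports no verdict.
The state is a dict: "clock": time; "joints": joint angles; "joint_vel": joint speeds; "joint_efforts": joint torques, N m; "position": TCP position; "ee_rot": TCP orientation; "contact_force": force on the tool from outside, world axes, zero at the start; "wrist_torque": the same for the moment, N m; "gripper_width": finger opening in mm.
Only numpy, scipy, OpenCV 4.12 (cv2) and the standard library are available. Lean on these libraries where they do the work, as an engineer would, in place of code of your own. Each camera call takes 0.05 s, during which the arm holds its last target.

### The job

Pack away the oil samples. Take off the lid that lies loose on the divided tub and lay it on the rubber mat, then stand every sample bottle that is out on the bench upright in a free cell of the tub, one to a cell, beside the one already there. Put the lid squarely back on the tub and press all round its edge, at the four corners and the four sides, until the rim is fully seated everywhere. Leave the glassware and the other things on the bench as they are.

Things in the scene. Friction and masses are not known exactly. Their poses are not given: they have to be found in the camera images.
- tub: Grey airtight tub, fixed, open on top: 174 x 120 mm inside; rim a flat flange 18 mm wide, top 75 mm above the bench, with a black gasket line. In it a white divider, 45 mm high: six cells 50 x 50 mm, centres at x = -54, 0, 54, y = -27, 27 mm, floors 4 mm up; a bottle in one stands 27 mm above the rim. Origin: centre of the foot, x along the long side. Left or right on the bench, the mat opposite.
- lid: Loose lid, about 0.5 kg, at first lying unpressed on the tub: clear raised panel 168 x 114 mm, top 48 mm above its lower edge. The lowest 10 mm, 164 x 110 mm, drops into the tub's mouth until a ledge rests on the rim, its origin then 65 mm above the tub's foot. Origin: centre of the lower edge, x along the long side; fits both ways round. White rim in 8 sections, 222 x 168 mm over all, which stand 8 mm too high until pressed.
- mat: Black rubber bench mat, 236 x 180 mm, 2 mm thick, fixed, for laying the lid on; clear of other things. Origin: centre of its underside, x along its long side.
- lid_grip (a point): Centre of the bridge grip on the lid's panel, 75 mm above the lid's lower edge: a white bar along the lid's x, 90 mm long, 16 mm wide, 10 mm high (top 80 mm above the lower edge), with 22 mm free below it between end posts 12 mm long. Lift the lid here, from above, on the bar's long sides.
- edge0_top (a point): Middle of the top of the lid's rim section at the middle of the +x end (lid axes); 16 mm wide, middle line 18 mm outside the raised panel. Raised: 24 mm above the lid's origin (89 mm above the bench with the lid on). Pressing with 9 to 15 N moves this section alone down 8 mm onto the tub's rim, top 81 mm above the bench; it stays down.
- edge1_top (a point): Middle of the top of the lid's rim section at the +x +y corner (lid axes); 16 mm wide, middle line 18 mm outside the raised panel. Raised: 24 mm above the lid's origin (89 mm above the bench with the lid on). Pressing with 9 to 15 N moves this section alone down 8 mm onto the tub's rim, top 81 mm above the bench; it stays down.
- edge2_top (a point): Middle of the top of the lid's rim section at the middle of the +y side (lid axes); 16 mm wide, middle line 18 mm outside the raised panel. Raised: 24 mm above the lid's origin (89 mm above the bench with the lid on). Pressing with 9 to 15 N moves this section alone down 8 mm onto the tub's rim, top 81 mm above the bench; it stays down.
- edge3_top (a point): Middle of the top of the lid's rim section at the -x +y corner (lid axes); 16 mm wide, middle line 18 mm outside the raised panel. Raised: 24 mm above the lid's origin (89 mm above the bench with the lid on). Pressing with 9 to 15 N moves this section alone down 8 mm onto the tub's rim, top 81 mm above the bench; it stays down.
- edge4_top (a point): Middle of the top of the lid's rim section at the middle of the -x end (lid axes); 16 mm wide, middle line 18 mm outside the raised panel. Raised: 24 mm above the lid's origin (89 mm above the bench with the lid on). Pressing with 9 to 15 N moves this section alone down 8 mm onto the tub's rim, top 81 mm above the bench; it stays down.
- edge5_top (a point): Middle of the top of the lid's rim section at the -x -y corner (lid axes); 16 mm wide, middle line 18 mm outside the raised panel. Raised: 24 mm above the lid's origin (89 mm above the bench with the lid on). Pressing with 9 to 15 N moves this section alone down 8 mm onto the tub's rim, top 81 mm above the bench; it stays down.
- edge6_top (a point): Middle of the top of the lid's rim section at the middle of the -y side (lid axes); 16 mm wide, middle line 18 mm outside the raised panel. Raised: 24 mm above the lid's origin (89 mm above the bench with the lid on). Pressing with 9 to 15 N moves this section alone down 8 mm onto the tub's rim, top 81 mm above the bench; it stays down.
- edge7_top (a point): Middle of the top of the lid's rim section at the +x -y corner (lid axes); 16 mm wide, middle line 18 mm outside the raised panel. Raised: 24 mm above the lid's origin (89 mm above the bench with the lid on). Pressing with 9 to 15 N moves this section alone down 8 mm onto the tub's rim, top 81 mm above the bench; it stays down.
- bottle0: Bench sample bottle, upright: amber glass with a paper label and black screw cap; body 42 mm diameter to 60 mm high, then a 20 mm neck, cap 24 mm diameter from 74 to 98 mm above its foot, about 0.13 kg. Origin: centre of its foot, z along the bottle. On the bench at the start; three to five of these are there (None: absent).
- bottle1: Bench sample bottle, upright: amber glass with a paper label and black screw cap; body 42 mm diameter to 60 mm high, then a 20 mm neck, cap 24 mm diameter from 74 to 98 mm above its foot, about 0.13 kg. Origin: centre of its foot, z along the bottle. On the bench at the start; three to five of these are there (None: absent).
- bottle2: Bench sample bottle, upright: amber glass with a paper label and black screw cap; body 42 mm diameter to 60 mm high, then a 20 mm neck, cap 24 mm diameter from 74 to 98 mm above its foot, about 0.13 kg. Origin: centre of its foot, z along the bottle. On the bench at the start; three to five of these are there (None: absent).
- bottle3: Bench sample bottle, upright: amber glass with a paper label and black screw cap; body 42 mm diameter to 60 mm high, then a 20 mm neck, cap 24 mm diameter from 74 to 98 mm above its foot, about 0.13 kg. Origin: centre of its foot, z along the bottle. On the bench at the start; three to five of these are there (None: absent).
- bottle4: Bench sample bottle, upright: amber glass with a paper label and black screw cap; body 42 mm diameter to 60 mm high, then a 20 mm neck, cap 24 mm diameter from 74 to 98 mm above its foot, about 0.13 kg. Origin: centre of its foot, z along the bottle. On the bench at the start; three to five of these are there (None: absent).
- stored0: Stored sample bottle, upright: amber glass with a paper label and black screw cap; body 42 mm diameter to 60 mm high, then a 20 mm neck, cap 24 mm diameter from 74 to 98 mm above its foot, about 0.13 kg. Origin: centre of its foot, z along the bottle. If it is there (one of the four is; None: absent) it already stands in a cell of the tub.
- stored1: Stored sample bottle, upright: amber glass with a paper label and black screw cap; body 42 mm diameter to 60 mm high, then a 20 mm neck, cap 24 mm diameter from 74 to 98 mm above its foot, about 0.13 kg. Origin: centre of its foot, z along the bottle. If it is there (one of the four is; None: absent) it already stands in a cell of the tub.
- stored2: Stored sample bottle, upright: amber glass with a paper label and black screw cap; body 42 mm diameter to 60 mm high, then a 20 mm neck, cap 24 mm diameter from 74 to 98 mm above its foot, about 0.13 kg. Origin: centre of its foot, z along the bottle. If it is there (one of the four is; None: absent) it already stands in a cell of the tub.
- stored3: Stored sample bottle, upright: amber glass with a paper label and black screw cap; body 42 mm diameter to 60 mm high, then a 20 mm neck, cap 24 mm diameter from 74 to 98 mm above its foot, about 0.13 kg. Origin: centre of its foot, z along the bottle. If it is there (one of the four is; None: absent) it already stands in a cell of the tub.
- beaker: Small empty glass beaker, 45 mm diameter, 60 mm high, among the bottles; leave it. Origin: centre of the foot.
- dish: Covered glass dish, 54 mm diameter, 16 mm high, behind the bottles; leave it. Origin: centre of the foot.
- measure: Small glass measuring cylinder, 140 mm high on a 50 mm blue foot, behind the bottles; leave it. Origin: centre of the foot.
Mind the look-alikes: they are no part of the job. Leave any green or yellow look-alike of the bottle0 alone.

How it is judged:
By the outcome, as a careful person would: the job done as asked, in the order asked, and still so for the second after the job is handed in, with the robot touching nothing.
Of bottle0, bottle1, bottle2, bottle3, bottle4 only 3 to 5 are there at a start; the rules pass over those that are not, and their reading is None.
Of stored0, stored1, stored2, stored3 only 1 to 1 are there at a start; the rules pass over those that are not, and their reading is None.
At some moment in a run one of lid may be knocked a few centimetres aside while the robot is not near it.
It also fails if it takes over 210 s, if anything falls off the work surface, if the arm or the gripper's body presses on something with over 40 N, if the wrist force passes 120 N, or if a joint passes its speed limit or range.

## Working session

There is one attempt and no reset: what is moved stays moved. The work goes in short steps, Python scripts to look and compute and a tool call to move; the robot and the scene stay as the last step left them, time stands still between calls to the robot, and variables do not carry over. Pictures are saved under pics/ and viewed, and the job is handed in when it is done.

Besides the shell and the picture viewer there is one more tool, called after "Request:" as name(argument=value, ...), one argument or row to a line, values as JSON. play_rows: Moves the arm, as the interface text tells. Its arguments: {"type":"object","properties":{"targets":{"type":"array","items":{"type":"object","properties":{"gripper":{"type":"number"},"tx":{"type":"number","minimum":-1,"maximum":1},"ty":{"type":"number","minimum":-1,"maximum":1},"tz":{"type":"number","minimum":-1,"maximum":1},"spin":{"type":"number","minimum":-1,"maximum":1}}}}},"required":["targets"]}

```bash
mkdir -p pics; ls; cat > h.py <<'E'
import numpy as np, cv2
from bench import read_state, get_image, job_done, tcp_to_tips
def save(n,f):
    im=get_image(n); cv2.imwrite('pics/'+f,im['frame'][:,:,::-1]); np.savez('pics/'+f[:-4]+'.npz',**im); return im
def load(f): return dict(np.load('pics/'+f[:-4]+'.npz'))
def ray(im,u,v):
    K=np.array(im['mtx']); x=(u-K[0,2])/K[0,0]; y=(v-K[1,2])/K[1,1]
    k=float(im['k1']); rd=np.hypot(x,y); r=rd
    for _ in range(50): r=rd/(1+k*r*r)
    s=r/rd if rd>0 else 1
    d=np.array([x*s,-y*s,-1.]); T=np.linalg.inv(np.array(im['world_to_cam']))
    return T[:3,3],T[:3,:3]@d
def onz(im,u,v,z):
    o,d=ray(im,u,v); return o+d*(z-o[2])/d[2]
def proj(im,p):
    q=np.array(im['world_to_cam'])@np.append(p,1.); x,y=q[0]/-q[2],-q[1]/-q[2]
    k=1+float(im['k1'])*(x*x+y*y); K=np.array(im['mtx'])
    return np.array([K[0,0]*x*k+K[0,2],K[1,1]*y*k+K[1,2]])
def cloud(im):
    D=im['depth'];h,w=D.shape;K=np.array(im['mtx'])
    U,V=np.meshgrid(np.arange(w),np.arange(h)); x=(U-K[0,2])/K[0,0]; y=(V-K[1,2])/K[1,1]
    k=float(im['k1']); rd=np.hypot(x,y); r=rd.copy()
    for _ in range(50): r=rd/(1+k*r*r)
    s=r/np.maximum(rd,1e-9)
    P=np.stack([x*s*D,-y*s*D,-D],-1); T=np.linalg.inv(np.array(im['world_to_cam']))
    W=P@T[:3,:3].T+T[:3,3]; W[D<=0]=np.nan; return W
E
python3 - <<'E'
from h import *
for n in ['side','top','wrist']:
    im=save(n,n+'0.png'); print(n,np.linalg.inv(im['world_to_cam'])[:3,3],im['k1'])
print(read_state())
E
```

```text
pics
side [ -60.83734519 -624.61805451  651.33937495] -0.14433623211831384
top [ 427.61703999    1.92053923 1045.70078035] -0.047232879110527974
wrist [341.07725115 529.10117411 371.89749236] 0.02228498455247389
{'clock': 0.15, 'joints': array([ 1.38261365e+00,  3.85379275e-01,  6.96472652e-03, -3.48098832e-04,
       -1.19399396e+00, -2.58602206e-01]), 'joint_vel': array([-0.00092501, -0.00250123,  0.00338512,  0.00100712, -0.00104517,
       -0.00141191]), 'joint_efforts': array([ 7.74999580e-05, -3.92679977e+01,  1.88581485e+01,  4.18852866e+00,
       -3.41108142e-03, -1.20054713e-07]), 'position': array([269.84994999, 563.29489301, 244.48360606]), 'ee_rot': array([ 9.75136956e-01, -2.21601539e-01, -1.33310768e-04,  8.11287132e-04]), 'contact_force': array([-0.71715276, -1.14002802, -0.1325523 ]), 'wrist_torque': array([ 0.000866  , -0.02340825, -0.01379233]), 'gripper_width': 85.31781967624475}
```

View pics/top0.png

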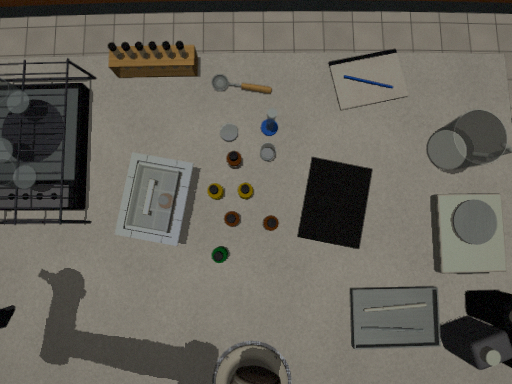

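View pics/side0.png

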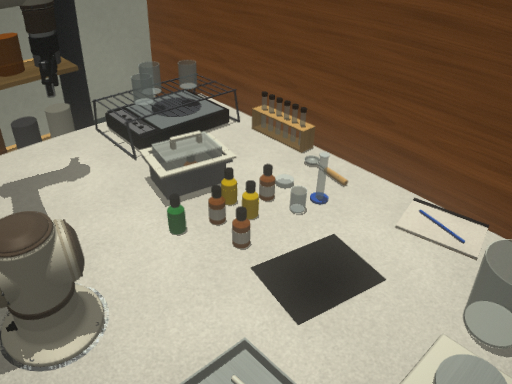

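View pics/wrist0.png

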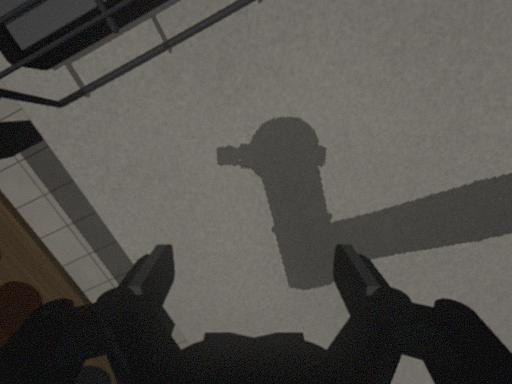

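The top view shows three amber bottles, with caps near (234,157), (232,217) and (271,222). The yellow ones at (216,191) and (246,190) and the green one at (220,254) are decoys. The lidded tub is at (155,198), its grip bar is at (149,196), and the mat is at (335,202).

```bash
python3 - <<'E'
from h import *
im=load('top0.png'); f=im['frame']
cv2.imwrite('pics/topz.png',cv2.resize(f[110:280,100:300,::-1],None,fx=4,fy=3.5,interpolation=cv2.INTER_CUBIC)[:600])
W=cloud(im); Z=W[...,2]
m=(np.abs(Z-89)<8).astype(np.uint8); m[:, :100]=0; m[:,210:]=0; m[:140]=0;m[260:]=0
z=Z[m>0]; print(m.sum(),np.percentile(z,[5,50,95]))
pts=W[m>0][:,:2].astype(np.float32); print('rim3d',cv2.minAreaRect(pts))
b=(Z>130)&(Z<160); b[:, :100]=0;b[:,210:]=0;b[:140]=0;b[260:]=0
p=W[b]; print('bar',b.sum(),np.median(p,0),cv2.minAreaRect(p[:,:2].astype(np.float32)))
# mat
g=f.max(2); mm=((g<40)).astype(np.uint8); mm[:, :280]=0; mm[:,390:]=0; mm[:140]=0; mm[260:]=0
mm=cv2.morphologyEx(mm,cv2.MORPH_OPEN,np.ones((3,3)))
c=max(cv2.findContours(mm,0,2)[0],key=cv2.contourArea)[:,0]
q=np.array([onz(im,u,v,2)[:2] for u,v in c],np.float32); print('mat',cv2.minAreaRect(q))
# tall things
t=(Z>85); t[:, :200]=0; t[:,290:]=0; t[:140]=0;t[270:]=0
n,l,s,ce=cv2.connectedComponentsWithStats(t.astype(np.uint8))
for i in range(1,n):
    if s[i,4]>8:
        p=W[l==i]; print(s[i],ce[i].round(1),np.median(p[:,2]),onz(im,*ce[i],98).round(1),p[:,:2].mean(0).round(1))
E
```

```text
2146 [84.37653323 88.9080152  92.0315901 ]
rim3d ((499.3785400390625, 225.51283264160156), (224.74131774902344, 223.99322509765625), 79.27933502197266)
bar 258 [504.68089005 250.37126901 144.45561779] ((504.2047119140625, 251.80076599121094), (17.638507843017578, 90.30142211914062), 79.38650512695312)
mat ((491.5263671875, -245.30731201171875), (176.76535034179688, 233.85888671875), 77.95134735107422)
[229 151   9  10  68] [232.7 155.3] 97.67999481741231 [613.4  42.8  98. ] [613.6  42.9]
[209 185   9   9  69] [213. 189.] 97.66465123993146 [524.8  95.   98. ] [524.9  95.1]
[240 184   9   9  66] [244.3 188.3] 97.39491431939541 [525.6  13.3  98. ] [525.7  13.3]
[226 214   9   9  65] [230.2 218. ] 97.75495825379289 [448.7  50.8  98. ] [448.7  50.8]
[267 218   9   9  64] [271.  222.2] 97.83891865091596 [436.3 -54.9  98. ] [436.3 -54.9]
[213 252  10   9  71] [217.4 255.9] 97.85586280461689 [352.   84.6  98. ] [352.   84.6]
```

View pics/topz.png

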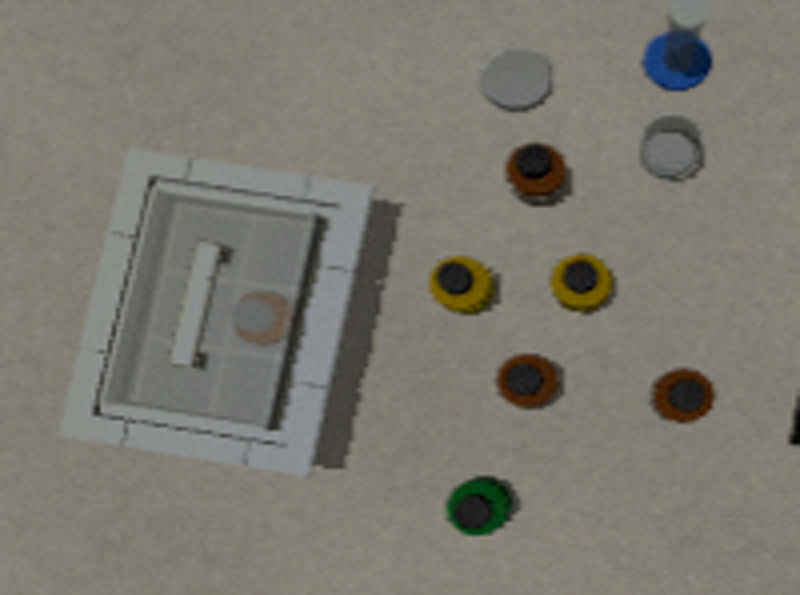

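```bash
cat >> h.py <<'E'
def yaw(): # angle of tool x in world, deg
    q=read_state()['ee_rot']; return np.degrees(2*np.arctan2(q[1],q[0]))
def go(x,y,z,a=None,p=None,y0=None):
    s=read_state(); p=s['position'] if p is None else np.array(p); y0=yaw() if y0 is None else y0
    d=np.array([x,y,z])-p; c,n=np.cos(np.radians(y0)),np.sin(np.radians(y0))
    out=dict(tx=d@[c,n,0]/250,ty=d@[n,-c,0]/250,tz=-d[2]/250)
    if a is not None:
        t=(a-y0+90)%180-90; out['spin']=-t/45
    print({k:round(float(v),4) for k,v in out.items()},'dist',round(float(np.linalg.norm(d))),'joints',s['joints'].round(2))
E
python3 - <<'E'
from h import *
im=load('top0.png'); f=im['frame'].astype(int); W=cloud(im); Z=W[...,2]
m=((np.abs(Z-89)<4)&(f.min(2)>110)).astype(np.uint8); m[:, :100]=0; m[:,200:]=0; m[:145]=0;m[255:]=0
c=max(cv2.findContours(m,0,1)[0],key=cv2.contourArea)[:,0]
q=np.array([onz(im,u,v,89)[:2] for u,v in c],np.float32); print('rim',cv2.minAreaRect(q))
b=(Z>138)&(Z<150)&(f.min(2)>100); b[:, :100]=0;b[:,210:]=0;b[:140]=0;b[260:]=0
c=max(cv2.findContours(b.astype(np.uint8),0,1)[0],key=cv2.contourArea)[:,0]
q=np.array([onz(im,u,v,145)[:2] for u,v in c],np.float32); print('bar',cv2.minAreaRect(q))
t=(Z>95); t[:, :200]=0; t[:,290:]=0; t[:140]=0;t[270:]=0
n,l,s,ce=cv2.connectedComponentsWithStats(t.astype(np.uint8))
for i in range(1,n):
    if s[i,4]>8: print(ce[i].round(1),onz(im,*ce[i],98).round(1),s[i,4])
print([tcp_to_tips] if not callable(tcp_to_tips) else (tcp_to_tips(),))
r=((f[...,0]>f[...,2]*1.6)&(f[...,0]>50)); 
print(yaw()); go(504,251.8,240,-10.5)
E
```

```text
rim ((504.0497131347656, 252.55563354492188), (168.6696319580078, 223.37295532226562), 78.95264434814453)
bar ((504.0632629394531, 252.00430297851562), (14.001701354980469, 88.04544830322266), 78.89014434814453)
[232.5 155. ] [614.3  43.3  98. ] 59
[212.8 188.7] [525.7  95.6  98. ] 61
[244.3 188.2] [525.9  13.3  98. ] 59
[230.2 218.1] [448.5  50.8  98. ] 60
[271.  222.3] [436.1 -54.8  98. ] 63
[217.2 256. ] [351.7  85.1  98. ] 66
[14.0]
-25.60624181623178
{'tx': 1.3831, 'ty': 0.7188, 'tz': 0.0179, 'spin': -0.3357} dist 390 joints [ 1.38  0.39  0.01 -0.   -1.19 -0.26]
```

Request:
play_rows(
  targets=[
    {"gripper": -1,"tx": 0.2,"ty": 0.1,"tz": 0,"spin": -0.1},
    {"gripper": -1,"tx": 0.7,"ty": 0.36,"tz": 0,"spin": -0.325},
    {"gripper": -1,"tx": 0.7,"ty": 0.36,"tz": 0,"spin": -0.325},
    {"gripper": -1,"tx": 0.7,"ty": 0.36,"tz": 0,"spin": -0.325},
    {"gripper": -1,"tx": 0.7,"ty": 0.36,"tz": 0,"spin": -0.325},
  ],
)

```text
clock: 0.78
position: [389.4, 406.2, 245.3]
ee_rot: [0.995, -0.097, -0.0, -0.0]
contact_force: [1.3, 0.6, -0.8]
gripper_width: 85.3
```

```bash
python3 -c "
from h import *
print(yaw()); go(504,252.3,200,-11)"
```

```text
-11.081909178953463
{'tx': 0.5681, 'ty': 0.5161, 'tz': 0.1811, 'spin': -0.0018} dist 197 joints [ 1.09  0.28 -0.15 -0.   -1.14  0.28]
```

Request:
play_rows(
  targets=[
    {"gripper": -1,"tx": 0.568,"ty": 0.516,"tz": 0.18,"spin": 0},
    {"gripper": -1,"tx": 0.568,"ty": 0.516,"tz": 0.18,"spin": 0},
    {"gripper": -1,"tx": 0.568,"ty": 0.516,"tz": 0.18,"spin": 0},
    {"gripper": -1,"tx": 0.568,"ty": 0.516,"tz": 0.18,"spin": 0},
    {"gripper": -1,"tx": 0.568,"ty": 0.516,"tz": 0.18,"spin": 0},
  ],
)

```text
clock: 1.4
position: [503.9, 254.0, 199.9]
ee_rot: [0.995, -0.096, -0.0, 0.0]
contact_force: [0.9, -0.2, -0.4]
gripper_width: 85.4
```

```bash
python3 -c "
from h import *
im=save('wrist','wrist1.png'); print(proj(im,[504,252.3,145]))
save('top','top1.png')
print(yaw()); go(504,252.3,135,-11)"
```

```text
[255.31528786 218.71131102]
-10.857886688477743
{'tx': 0.0041, 'ty': 0.0098, 'tz': 0.2624, 'spin': 0.0032} dist 66 joints [ 0.76  0.32 -0.21 -0.   -1.04  0.63]
```

View pics/wrist1.png

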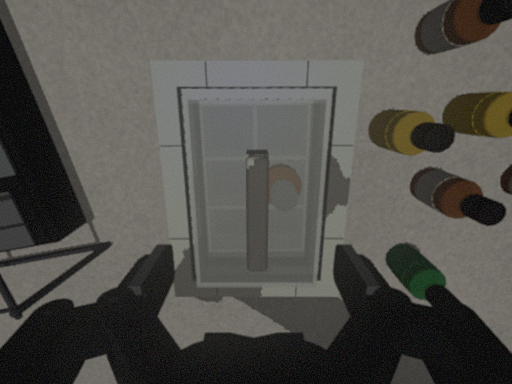

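The wrist view shows the bar at about (258,211), centred between the jaws, so I'm descending.

Request:
play_rows(
  targets=[
    {"gripper": -1,"tx": 0.004,"ty": 0.008,"tz": 0.15},
    {"gripper": -1,"tx": 0.004,"ty": 0.008,"tz": 0.26},
    {"gripper": -1,"tx": 0.004,"ty": 0.008,"tz": 0.26},
    {"gripper": 1,"tx": 0.004,"ty": 0.008,"tz": 0.26},
    {"gripper": 1,"tx": 0.004,"ty": 0.008,"tz": 0.26},
    {"gripper": 1,"tx": 0.004,"ty": 0.008,"tz": 0.26},
    {"gripper": 1,"tx": 0.004,"ty": 0.008,"tz": 0.26},
    {"gripper": 1,"tx": 0.004,"ty": 0.008,"tz": 0.26},
    {"gripper": 1,"tx": 0.004,"ty": 0.008,"tz": 0.26},
    {"gripper": 1,"tx": 0.004,"ty": 0.008,"tz": 0.26},
    {"gripper": 1,"tx": 0.004,"ty": 0.008,"tz": 0.26},
  ],
)

```text
invalid input
```

Request:
play_rows(
  targets=[
    {"gripper": -1,"tx": 0.004,"ty": 0.008,"tz": 0.15,"spin": 0},
    {"gripper": -1,"tx": 0.004,"ty": 0.008,"tz": 0.26,"spin": 0},
    {"gripper": -1,"tx": 0.004,"ty": 0.008,"tz": 0.26,"spin": 0},
    {"gripper": 1,"tx": 0.004,"ty": 0.008,"tz": 0.26,"spin": 0},
    {"gripper": 1,"tx": 0.004,"ty": 0.008,"tz": 0.26,"spin": 0},
    {"gripper": 1,"tx": 0.004,"ty": 0.008,"tz": 0.26,"spin": 0},
    {"gripper": 1,"tx": 0.004,"ty": 0.008,"tz": 0.26,"spin": 0},
    {"gripper": 1,"tx": 0.004,"ty": 0.008,"tz": 0.26,"spin": 0},
    {"gripper": 1,"tx": 0.004,"ty": 0.008,"tz": 0.26,"spin": 0},
  ],
)

```text
clock: 2.62
position: [504.7, 251.3, 136.1]
ee_rot: [0.995, -0.096, 0.0, -0.0]
contact_force: [-2.2, 0.4, 4.8]
gripper_width: 14.4
```

Request:
play_rows(
  targets=[
    {"gripper": 1,"tx": 0,"ty": 0,"tz": -0.04,"spin": 0},
    {"gripper": 1,"tx": 0,"ty": 0,"tz": -0.1,"spin": 0},
    {"gripper": 1,"tx": 0,"ty": 0,"tz": -0.2,"spin": 0},
    {"gripper": 1,"tx": 0,"ty": 0,"tz": -0.3,"spin": 0},
    {"gripper": 1,"tx": 0,"ty": 0,"tz": -0.4,"spin": 0},
    {"gripper": 1,"tx": 0,"ty": 0,"tz": -0.4,"spin": 0},
  ],
)

```text
clock: 3.38
position: [505.3, 251.6, 237.6]
ee_rot: [0.995, -0.096, 0.002, -0.002]
contact_force: [1.1, 0.1, -5.2]
gripper_width: 14.7
```

```bash
python3 -c "
from h import *
save('side','side2.png'); save('top','top2.png')
print(read_state()['gripper_width'],yaw()); go(491.5,-245.3,240,-12)"
```

```text
14.601849473351033 -11.010221531757068
{'tx': 0.3313, 'ty': 1.9564, 'tz': -0.0226, 'spin': 0.022} dist 496 joints [ 0.75  0.29 -0.16 -0.   -1.12  0.63]
```

View pics/side2.png

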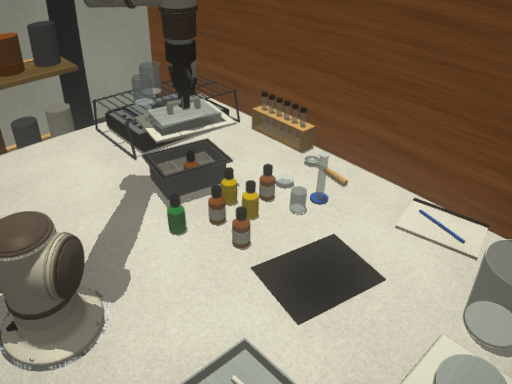

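The lid is held level and clear of the tub, and the stored bottle is visible. Now I'll carry it to the mat.

Request:
play_rows(
  targets=[
    {"gripper": 1,"tx": 0.02,"ty": 0.1,"tz": -0.02,"spin": 0},
    {"gripper": 1,"tx": 0.05,"ty": 0.28,"tz": -0.02,"spin": 0},
    {"gripper": 1,"tx": 0.08,"ty": 0.46,"tz": -0.02,"spin": 0},
    {"gripper": 1,"tx": 0.11,"ty": 0.64,"tz": -0.02,"spin": 0.01},
    {"gripper": 1,"tx": 0.14,"ty": 0.82,"tz": -0.02,"spin": 0.02},
    {"gripper": 1,"tx": 0.17,"ty": 1.0,"tz": -0.02,"spin": 0.02},
  ],
)

```text
clock: 4.22
position: [497.2, -4.9, 239.4]
ee_rot: [0.995, -0.104, -0.001, 0.0]
contact_force: [0.8, 0.2, -4.7]
gripper_width: 15.0
```

Request:
play_rows(
  targets=[
    {"gripper": 1,"tx": 0.03,"ty": 0.18,"tz": 0,"spin": 0},
    {"gripper": 1,"tx": 0.06,"ty": 0.36,"tz": 0,"spin": 0},
    {"gripper": 1,"tx": 0.09,"ty": 0.54,"tz": 0,"spin": 0},
    {"gripper": 1,"tx": 0.12,"ty": 0.72,"tz": 0,"spin": 0},
    {"gripper": 1,"tx": 0.15,"ty": 0.88,"tz": 0,"spin": 0},
    {"gripper": 1,"tx": 0.161,"ty": 0.956,"tz": 0,"spin": 0},
    {"gripper": 1,"tx": 0.161,"ty": 0.956,"tz": 0,"spin": 0},
    {"gripper": 1,"tx": 0.161,"ty": 0.956,"tz": 0,"spin": 0},
  ],
)

```text
clock: 5.22
position: [488.3, -244.1, 239.8]
ee_rot: [0.995, -0.103, -0.001, -0.0]
contact_force: [0.5, 0.4, -5.0]
gripper_width: 14.9
```

```bash
python3 -c "
from h import *
print(read_state()['gripper_width'],yaw()); go(491.5,-245.3,75,-12)
im=save('top','top3.png'); f=im['frame']; W=cloud(im);Z=W[...,2]
# tub rim
m=(np.abs(Z-75)<5).astype(np.uint8); m[:, :100]=0; m[:,205:]=0; m[:140]=0;m[260:]=0
c=max(cv2.findContours(m,0,1)[0],key=cv2.contourArea)[:,0]
q=np.array([onz(im,u,v,75)[:2] for u,v in c],np.float32); print('rim',cv2.minAreaRect(q))
t=(Z>93); t[:, :100]=0; t[:,205:]=0; t[:140]=0;t[270:]=0
n,l,s,ce=cv2.connectedComponentsWithStats(t.astype(np.uint8))
for i in range(1,n): print(ce[i],onz(im,*ce[i],102),s[i,4])
cv2.imwrite('pics/top3z.png',cv2.resize(f[140:270,110:290,::-1],None,fx=4,fy=4))
"
```

```text
14.911961815465443 -11.865468284985308
{'tx': 0.0137, 'ty': 0.002, 'tz': 0.6593, 'spin': 0.003} dist 165 joints [-0.17  0.26 -0.2  -0.   -1.12  1.53]
rim ((502.34307861328125, 252.39866638183594), (157.95103454589844, 211.03680419921875), 79.64601135253906)
[162.56338028 199.22535211] [499.45279273 225.92677366 102.        ] 71
```

View pics/top3.png

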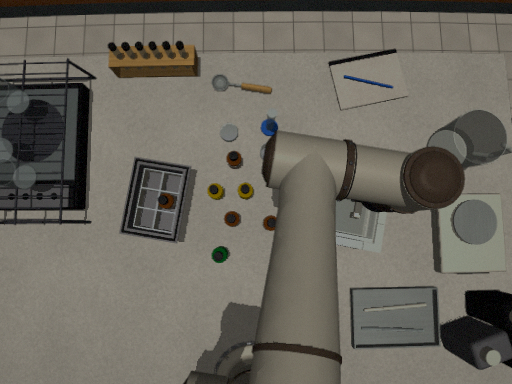

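View pics/top3z.png

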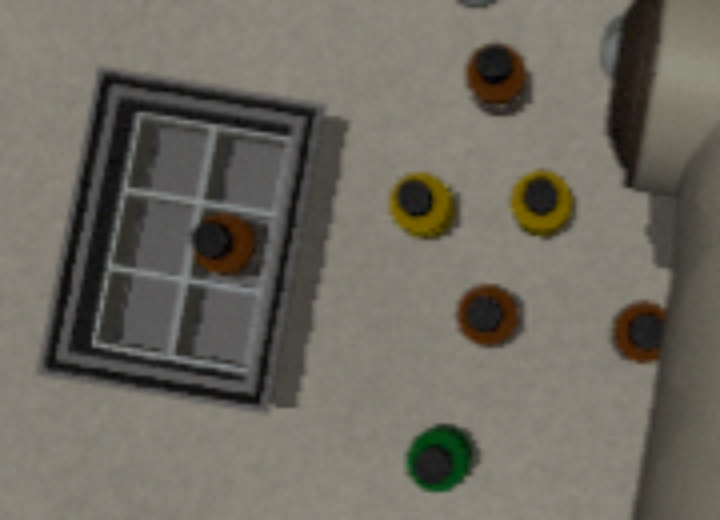

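```bash
python3 -c "
from h import *
im=load('top3.png')
a=onz(im,110+203/4-.375,140+201/4-.375,49);b=onz(im,110+188/4-.375,140+272/4-.375,49)
print(a,b,(a+b)/2,np.linalg.norm(a-b),np.degrees(np.arctan2(*(a-b)[[1,0]])))
"
```

```text
[529.35486617 244.82367837  49.        ] [480.63502093 254.61763312  49.        ] [504.99494355 249.72065574  49.        ] 49.69451549237106 -11.366444834465977
```

Request:
play_rows(
  targets=[
    {"gripper": 1,"tx": 0.013,"ty": 0.002,"tz": 0.15,"spin": 0},
    {"gripper": 1,"tx": 0.013,"ty": 0.002,"tz": 0.35,"spin": 0},
    {"gripper": 1,"tx": 0.013,"ty": 0.002,"tz": 0.52,"spin": 0},
    {"gripper": 1,"tx": 0.013,"ty": 0.002,"tz": 0.6,"spin": 0},
    {"gripper": 1,"tx": 0.013,"ty": 0.002,"tz": 0.64,"spin": 0},
    {"gripper": 1,"tx": 0.013,"ty": 0.002,"tz": 0.65,"spin": 0},
    {"gripper": 1,"tx": 0.013,"ty": 0.002,"tz": 0.655,"spin": 0},
  ],
)

```text
clock: 6.15
position: [492.8, -245.8, 77.6]
ee_rot: [0.995, -0.103, 0.001, 0.0]
contact_force: [-0.4, -0.0, -5.7]
gripper_width: 14.6
```

```bash
python3 -c "
from h import *
s=read_state();print(s['position'],s['contact_force'])
im=save('side','side4.png')
"
```

```text
[ 492.76444294 -245.76373538   77.61671473] [-0.4428821  -0.01642867 -5.72184613]
```

View pics/side4.png

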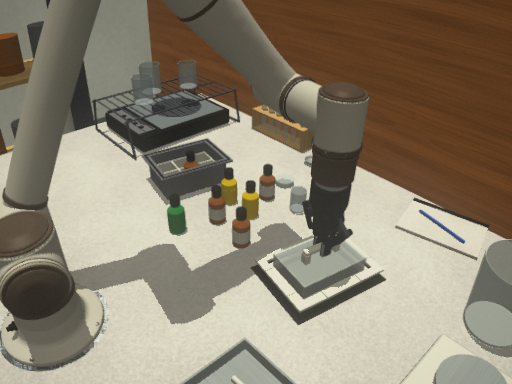

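Request:
play_rows(
  targets=[
    {"gripper": 1,"tx": 0,"ty": 0,"tz": 0.01,"spin": 0},
    {"gripper": 1,"tx": 0,"ty": 0,"tz": 0.015,"spin": 0},
    {"gripper": 1,"tx": 0,"ty": 0,"tz": 0.018,"spin": 0},
    {"gripper": 1,"tx": 0,"ty": 0,"tz": 0.018,"spin": 0},
  ],
)

```text
clock: 6.7
position: [491.9, -245.9, 73.1]
ee_rot: [0.995, -0.103, 0.0, 0.0]
contact_force: [-2.8, 2.7, 5.0]
gripper_width: 14.9
```

Request:
play_rows(
  targets=[
    {"gripper": -1,"tx": 0,"ty": 0,"tz": 0,"spin": 0},
    {"gripper": -1,"tx": 0,"ty": 0,"tz": 0,"spin": 0},
    {"gripper": -1,"tx": 0,"ty": 0,"tz": 0,"spin": 0},
    {"gripper": -1,"tx": 0,"ty": 0,"tz": 0,"spin": 0},
    {"gripper": -1,"tx": 0,"ty": 0,"tz": -0.1,"spin": 0},
    {"gripper": -1,"tx": 0,"ty": 0,"tz": -0.3,"spin": 0},
    {"gripper": -1,"tx": 0,"ty": 0,"tz": -0.55,"spin": 0},
    {"gripper": -1,"tx": 0,"ty": 0,"tz": -0.6,"spin": 0},
    {"gripper": -1,"tx": 0,"ty": 0,"tz": -0.6,"spin": 0},
  ],
)

```text
clock: 7.82
position: [492.0, -245.7, 222.8]
ee_rot: [0.995, -0.104, 0.001, -0.0]
contact_force: [0.5, -0.1, -0.8]
gripper_width: 85.4
```

```bash
python3 -c "
from h import *
im=save('wrist','wrist5.png')
go(436.1,-54.8,180,-12)
"
```

```text
{'tx': -0.3729, 'ty': -0.701, 'tz': 0.1647, 'spin': 0.0023} dist 203 joints [-0.17  0.28 -0.22 -0.   -1.08  1.53]
```

View pics/wrist5.png

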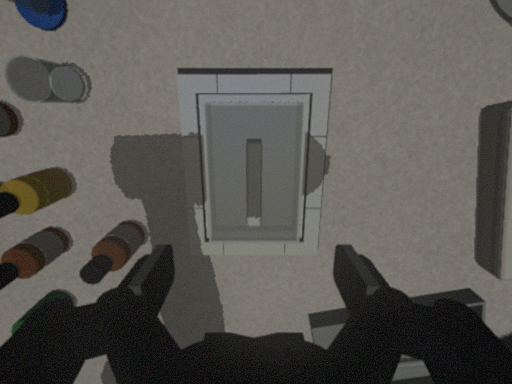

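The lid lies square on the mat (wrist view, panel centre near (254,170)). Next is the first bottle.

Request:
play_rows(
  targets=[
    {"gripper": -1,"tx": -0.373,"ty": -0.7,"tz": 0.165,"spin": 0},
    {"gripper": -1,"tx": -0.373,"ty": -0.7,"tz": 0.165,"spin": 0},
    {"gripper": -1,"tx": -0.373,"ty": -0.7,"tz": 0.165,"spin": 0},
    {"gripper": -1,"tx": -0.373,"ty": -0.7,"tz": 0.165,"spin": 0},
    {"gripper": -1,"tx": -0.373,"ty": -0.7,"tz": 0.165,"spin": 0},
    {"gripper": -1,"tx": -0.373,"ty": -0.7,"tz": 0.165,"spin": 0},
  ],
)

```text
clock: 8.62
position: [436.9, -56.1, 180.4]
ee_rot: [0.995, -0.104, -0.0, 0.0]
contact_force: [-0.3, -0.6, 0.4]
gripper_width: 85.4
```

```bash
python3 -c "
from h import *
im=save('wrist','wrist6.png')
for p in [(436.1,-54.8),(448.5,50.8),(614.3,43.3)]: print(proj(im,p+(98,)))
W=cloud(im);Z=W[...,2];t=(Z>93)&(Z<103)&(W[...,0]<480)&(W[...,1]<-10)&(im['frame'].max(2)<60)
p=W[t];print(t.sum(),cv2.minEnclosingCircle(p[p[:,2]>95][:,:2].astype(np.float32)))
top=p[p[:,2]>96];print(top.mean(0))
go(436.1,-54.8,86,-12)
"
```

```text
[251.73880047 206.97841948]
[122.7253582  218.00037385]
[ 39.06218016 -23.32471489]
615 ((436.21661376953125, -57.67910385131836), 11.881525039672852)
[436.55694459 -57.75476298  96.95429542]
{'tx': -0.0045, 'ty': -0.0049, 'tz': 0.3781, 'spin': 0.0007} dist 95 joints [ 0.24  0.13 -0.52  0.   -0.92  1.12]
```

View pics/wrist6.png

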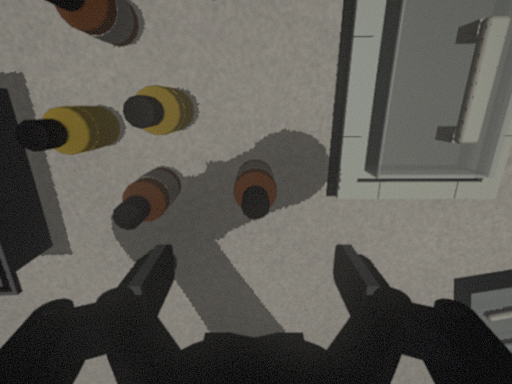

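Request:
play_rows(
  targets=[
    {"gripper": -1,"tx": -0.004,"ty": 0.003,"tz": 0.2,"spin": 0},
    {"gripper": -1,"tx": -0.004,"ty": 0.003,"tz": 0.34,"spin": 0},
    {"gripper": -1,"tx": -0.004,"ty": 0.003,"tz": 0.375,"spin": 0},
    {"gripper": -1,"tx": -0.004,"ty": 0.003,"tz": 0.375,"spin": 0},
    {"gripper": 1,"tx": -0.004,"ty": 0.003,"tz": 0.375,"spin": 0},
    {"gripper": 1,"tx": -0.004,"ty": 0.003,"tz": 0.375,"spin": 0},
    {"gripper": 1,"tx": -0.004,"ty": 0.003,"tz": 0.375,"spin": 0},
    {"gripper": 1,"tx": -0.004,"ty": 0.003,"tz": 0.375,"spin": 0},
    {"gripper": 1,"tx": -0.004,"ty": 0.003,"tz": 0.375,"spin": 0},
  ],
)

```text
clock: 9.8
position: [435.9, -55.9, 87.7]
ee_rot: [0.995, -0.103, 0.001, 0.0]
contact_force: [-0.2, -0.4, 5.1]
gripper_width: 22.1
```

Request:
play_rows(
  targets=[
    {"gripper": 1,"tx": 0,"ty": 0,"tz": -0.1,"spin": 0},
    {"gripper": 1,"tx": 0,"ty": 0,"tz": -0.3,"spin": 0},
    {"gripper": 1,"tx": 0,"ty": 0,"tz": -0.52,"spin": 0},
    {"gripper": 1,"tx": 0,"ty": 0,"tz": -0.6,"spin": 0},
    {"gripper": 1,"tx": 0,"ty": 0,"tz": -0.6,"spin": 0},
  ],
)

```text
clock: 10.42
position: [435.9, -55.6, 238.0]
ee_rot: [0.995, -0.103, 0.002, -0.001]
contact_force: [0.3, -0.1, -1.8]
gripper_width: 22.2
```

```bash
python3 -c "
from h import *
print(read_state()['position'])
go(446,225,236,-11)
im=save('top','top7.png')
f=im['frame']
cv2.imwrite('pics/top7z.png',cv2.resize(f[150:250,110:200,::-1],None,fx=6,fy=6,interpolation=cv2.INTER_CUBIC))
"
```

```text
[435.8588469  -55.61127616 238.04106588]
{'tx': -0.1914, 'ty': -1.1068, 'tz': 0.0082, 'spin': -0.0196} dist 281 joints [ 0.25  0.07 -0.43 -0.   -1.07  1.12]
```

View pics/top7z.png

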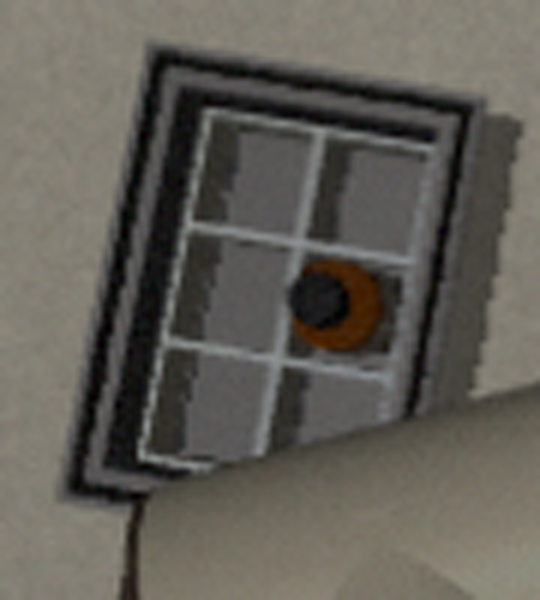

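```bash
python3 -c "
from h import *
im=load('top7.png')
z=lambda u,v:onz(im,110+(u+.5)/6-.5,150+(v+.5)/6-.5,49)
a=z(303,242);b=z(279,360)
print(a,b,(a+b)/2,np.linalg.norm(a-b),np.degrees(np.arctan2(*(a-b)[[1,0]])))
# outer corners of divider & flange
im0=load('top3.png');f=im0['frame'].astype(int);W=cloud(im0);Z=W[...,2]
zz=lambda u,v:onz(im,110+(u+.5)/6-.5,150+(v+.5)/6-.5,75)
c=[zz(151,43),zz(484,98),zz(62,497)];print(c,(c[1]+c[2])/2, np.linalg.norm(c[1]-c[0]),np.linalg.norm(c[2]-c[0]))
"
```

```text
[529.25039034 245.62858899  49.        ] [475.29096118 256.04839545  49.        ] [502.27067576 250.83849222  49.        ] 54.956276824313164 -10.929543919489252
[array([617.85836526, 309.43402011,  75.        ]), array([590.51482682, 158.46890542,  75.        ]), array([414.53393755, 345.50317316,  75.        ])] [502.52438219 251.98603929  75.        ] 153.42142923314174 206.49892663810445
```

Request:
play_rows(
  targets=[
    {"gripper": 1,"tx": -0.03,"ty": -0.2,"tz": 0,"spin": 0},
    {"gripper": 1,"tx": -0.07,"ty": -0.4,"tz": 0,"spin": -0.02},
    {"gripper": 1,"tx": -0.1,"ty": -0.6,"tz": 0,"spin": -0.02},
    {"gripper": 1,"tx": -0.14,"ty": -0.8,"tz": 0,"spin": -0.02},
    {"gripper": 1,"tx": -0.18,"ty": -1.0,"tz": 0,"spin": -0.02},
    {"gripper": 1,"tx": -0.18,"ty": -1.0,"tz": 0,"spin": -0.02},
    {"gripper": 1,"tx": -0.18,"ty": -1.0,"tz": 0,"spin": -0.02},
  ],
)

```text
clock: 11.35
position: [441.9, 197.4, 235.1]
ee_rot: [0.995, -0.095, -0.002, 0.002]
contact_force: [-0.3, -0.1, -1.3]
gripper_width: 21.9
```

```bash
python3 -c "
from h import *
im=save('wrist','wrist8.png'); print(read_state()['position'],yaw())
"
```

```text
[442.11642547 197.05143873 235.51891651] -11.009013801933179
```

View pics/wrist8.png

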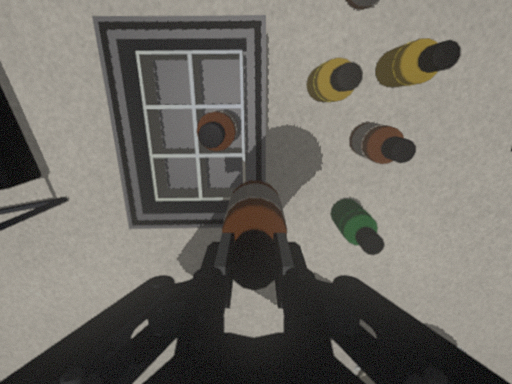

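```bash
python3 -c "
from h import *
im=load('wrist8.png')
a=onz(im,193.5,106,49);b=onz(im,197,155.5,49)
print(a,b,(a+b)/2,np.linalg.norm(a-b),np.degrees(np.arctan2(*(a-b)[[1,0]])))
t=np.radians(-11);R=np.array([[np.cos(t),-np.sin(t)],[np.sin(t),np.cos(t)]])
for y in(27,-27):
  for x in (-54,0,54): print(x,y,(R@[x,y]+[502.4,251.3]).round(1))
c=R@[-54,27]+[502.4,251.3]
go(c[0],c[1],236,-11)
"
```

```text
[528.41067359 245.86722356  49.        ] [475.53068621 255.80604421  49.        ] [501.9706799  250.83663388  49.        ] 53.805884633174884 -10.644588971444056
-54 27 [454.5 288.1]
0 27 [507.6 277.8]
54 27 [560.6 267.5]
-54 -27 [444.2 235.1]
0 -27 [497.2 224.8]
54 -27 [550.3 214.5]
{'tx': -0.0208, 'ty': -0.367, 'tz': -0.0019, 'spin': -0.0002} dist 92 joints [ 0.76  0.15 -0.34 -0.   -1.08  0.62]
```

Request:
play_rows(
  targets=[
    {"gripper": 1,"tx": -0.01,"ty": -0.2,"tz": 0,"spin": 0},
    {"gripper": 1,"tx": -0.021,"ty": -0.366,"tz": 0,"spin": 0},
    {"gripper": 1,"tx": -0.021,"ty": -0.366,"tz": 0,"spin": 0},
    {"gripper": 1,"tx": -0.021,"ty": -0.366,"tz": 0,"spin": 0},
    {"gripper": 1,"tx": -0.021,"ty": -0.366,"tz": 0.1,"spin": 0},
  ],
)

```text
clock: 12.02
position: [456.1, 288.2, 213.7]
ee_rot: [0.995, -0.096, 0.002, -0.002]
contact_force: [0.2, -0.4, -2.1]
gripper_width: 22.0
```

```bash
python3 -c "
from h import *
im=save('wrist','wrist9.png'); print(read_state()['position'],yaw()); save('side','side9.png')
go(454.4,287.8,93,-11)
"
```

```text
[453.63856855 286.2585445  208.7953401 ] -11.137338634301836
{'tx': 0.0017, 'ty': -0.0072, 'tz': 0.4669, 'spin': -0.0025} dist 117 joints [ 0.86  0.27 -0.26 -0.   -1.05  0.51]
```

View pics/wrist9.png

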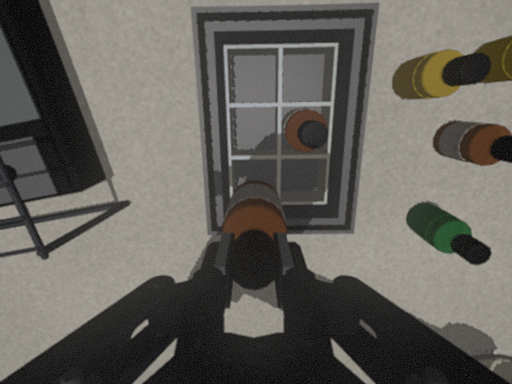

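```bash
cat > log.txt <<'E'
.7 .36 0 -.325
.568 .516 .18 0
.004 .008 .26 0
0 0 -.4 0
.17 1 -.02 .02
.161 .956 0 0
.013 .002 .655 0
0 0 .018 0
0 0 -.6 0
-.373 -.7 .165 0
-.004 .003 .375 0
0 0 -.6 0
-.18 -1 0 -.02
-.021 -.366 .1 0
E
cat >> h.py <<'E'
def cmd(upto=None):
    p=np.array([270.018,563.64,245.312]); a=2*np.degrees(np.arctan2(-.2216,.97514))
    for l in open('log.txt').read().split('\n')[:upto]:
        if not l.strip(): continue
        x,y,z,s=map(float,l.split()); c,n=np.cos(np.radians(a)),np.sin(np.radians(a))
        p=p+250*np.array([c*x+n*y,n*x-c*y,-z]); a-=45*s
    return p,a
def goc(x,y,z,a=None):
    p,y0=cmd(); s=read_state()
    print('cmd',p.round(1),round(y0,2),'meas',s['position'].round(1),round(yaw(),2)); go(x,y,z,a,p,y0)
E
python3 -c "
from h import *
for i in range(1,15): print(i,*[np.round(v,1) for v in cmd(i)])
goc(454.4,287.8,93,-11)
"
```

```text
1 [388.9 406.8 245.3] -11.0
2 [503.8 253.2 200.3] -11.0
3 [504.4 251.  135.3] -11.0
4 [504.4 251.  235.3] -11.0
5 [498.5  -2.5 240.3] -11.9
6 [ 488.6 -244.7  240.3] -11.9
7 [ 491.7 -245.8   76.6] -11.9
8 [ 491.7 -245.8   72.1] -11.9
9 [ 491.7 -245.8  222.1] -11.9
10 [436.5 -55.4 180.8] -11.9
11 [435.4 -55.9  87.1] -11.9
12 [435.4 -55.9 237.1] -11.9
13 [442.8 198.  237.1] -11.0
14 [455.1 288.8 212.1] -11.0
cmd [455.1 288.8 212.1] -10.98 meas [453.6 286.1 209.7] -11.11
{'tx': -0.0019, 'ty': 0.0045, 'tz': 0.4762, 'spin': 0.0004} dist 119 joints [ 0.86  0.27 -0.26 -0.   -1.05  0.51]
```

Request:
play_rows(
  targets=[
    {"gripper": 1,"tx": -0.002,"ty": 0.004,"tz": 0.1,"spin": 0},
    {"gripper": 1,"tx": -0.002,"ty": 0.004,"tz": 0.18,"spin": 0},
    {"gripper": 1,"tx": -0.002,"ty": 0.004,"tz": 0.24,"spin": 0},
    {"gripper": 1,"tx": -0.002,"ty": 0.004,"tz": 0.24,"spin": 0},
  ],
)

```text
clock: 12.62
position: [454.2, 287.1, 151.5]
ee_rot: [0.995, -0.096, -0.001, 0.001]
contact_force: [0.6, 0.4, -0.4]
gripper_width: 21.9
```

```bash
echo "-.002 .004 .24 0">>log.txt; python3 -c "
from h import *
im=save('side','side10.png');cv2.imwrite('pics/side10z.png',cv2.resize(im['frame'][90:250,110:310,::-1],None,fx=3.5,fy=3.5))
goc(454.4,287.8,92,-11)
"
```

```text
cmd [454.4 287.9 152.1] -10.98 meas [454.7 287.7 152.4] -10.99
{'tx': 0.0001, 'ty': 0.0005, 'tz': 0.2402, 'spin': 0.0004} dist 60 joints [ 0.87  0.33 -0.34  0.   -0.91  0.51]
```

View pics/side10z.png

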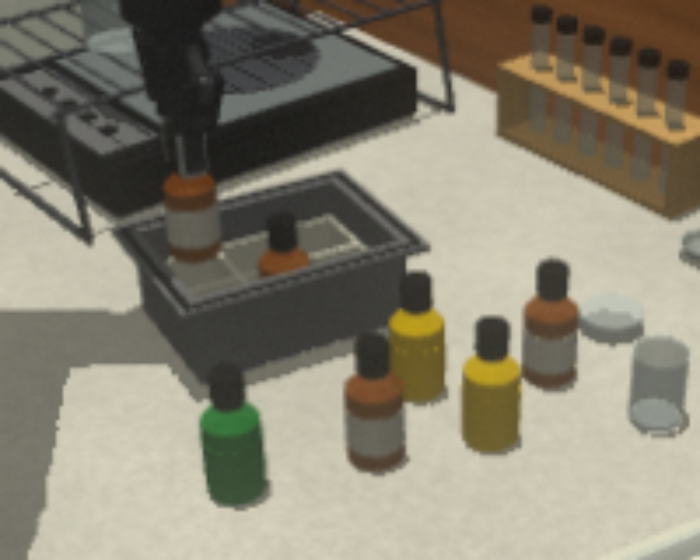

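The bottle hangs upright over its cell, so I'm lowering it.

Request:
play_rows(
  targets=[
    {"gripper": 1,"tx": 0,"ty": 0,"tz": 0.08,"spin": 0},
    {"gripper": 1,"tx": 0,"ty": 0,"tz": 0.16,"spin": 0},
    {"gripper": 1,"tx": 0,"ty": 0,"tz": 0.2,"spin": 0},
    {"gripper": 1,"tx": 0,"ty": 0,"tz": 0.23,"spin": 0},
    {"gripper": 1,"tx": 0,"ty": 0,"tz": 0.24,"spin": 0},
    {"gripper": 1,"tx": 0,"ty": 0,"tz": 0.24,"spin": 0},
    {"gripper": 1,"tx": 0,"ty": 0,"tz": 0.24,"spin": 0},
  ],
)

```text
clock: 13.55
position: [454.7, 288.2, 92.6]
ee_rot: [0.995, -0.096, 0.0, -0.0]
contact_force: [0.2, 0.1, -1.3]
gripper_width: 21.8
```

Reached without contact. Releasing it and retreating.

Request:
play_rows(
  targets=[
    {"gripper": 1,"tx": 0,"ty": 0,"tz": 0.004,"spin": 0},
    {"gripper": 0.1,"tx": 0,"ty": 0,"tz": 0.004,"spin": 0},
    {"gripper": 0.1,"tx": 0,"ty": 0,"tz": 0.004,"spin": 0},
    {"gripper": 0.1,"tx": 0,"ty": 0,"tz": 0.004,"spin": 0},
    {"gripper": 0.1,"tx": 0,"ty": 0,"tz": -0.05,"spin": 0},
    {"gripper": 0.1,"tx": 0,"ty": 0,"tz": -0.2,"spin": 0},
    {"gripper": -1,"tx": 0,"ty": 0,"tz": -0.4,"spin": 0},
    {"gripper": -1,"tx": 0,"ty": 0,"tz": -0.4,"spin": 0},
    {"gripper": -1,"tx": 0,"ty": 0,"tz": -0.4,"spin": 0},
  ],
)

```text
clock: 14.68
position: [454.2, 287.8, 192.6]
ee_rot: [0.995, -0.096, 0.0, -0.0]
contact_force: [-1.0, 0.6, -0.9]
gripper_width: 85.0
```

```bash
echo "0 0 .24 0
0 0 -.4 0">>log.txt; python3 -c "
from h import *
im=save('wrist','wrist11.png');
goc(448.4,50.8,180,-11)
"
```

```text
cmd [454.4 287.9 192.1] -10.98 meas [453.9 287.5 191.8] -10.99
{'tx': 0.1571, 'ty': 0.9357, 'tz': 0.0482, 'spin': 0.0004} dist 238 joints [ 0.87  0.28 -0.29 -0.   -1.    0.51]
```

View pics/wrist11.png

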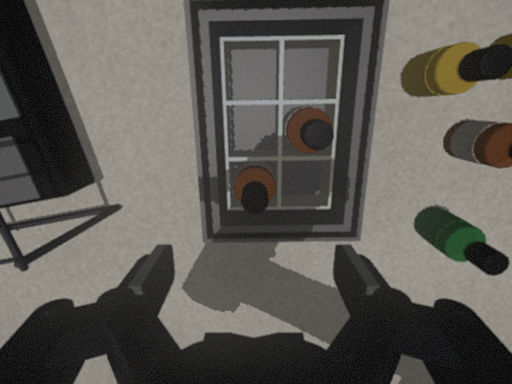

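The bottle is seated in the lower-left cell at (254,190). On to bottle 2.

Request:
play_rows(
  targets=[
    {"gripper": -1,"tx": 0.157,"ty": 0.94,"tz": 0,"spin": 0},
    {"gripper": -1,"tx": 0.157,"ty": 0.94,"tz": 0,"spin": 0},
    {"gripper": -1,"tx": 0.157,"ty": 0.94,"tz": 0,"spin": 0},
    {"gripper": -1,"tx": 0.157,"ty": 0.94,"tz": 0.05,"spin": 0},
    {"gripper": -1,"tx": 0.157,"ty": 0.94,"tz": 0.05,"spin": 0},
    {"gripper": -1,"tx": 0.157,"ty": 0.94,"tz": 0.05,"spin": 0},
    {"gripper": -1,"tx": 0.157,"ty": 0.94,"tz": 0.05,"spin": 0},
  ],
)

```text
clock: 15.6
position: [448.5, 50.7, 179.5]
ee_rot: [0.995, -0.095, -0.0, 0.0]
contact_force: [0.1, -0.0, -0.1]
gripper_width: 85.3
```

```bash
echo ".157 .94 .05 0">>log.txt; python3 -c "
from h import *
im=save('wrist','wrist12.png');
W=cloud(im);Z=W[...,2];t=(Z>95)&(Z<103)&(np.hypot(W[...,0]-448,W[...,1]-50)<30)
p=W[t];print(t.sum(),cv2.minEnclosingCircle(p[:,:2].astype(np.float32)))
goc(448.4,50.2,87,-11)
"
```

```text
607 ((449.14508056640625, 48.1566047668457), 11.847709655761719)
cmd [448.2  49.8 179.6] -10.98 meas [448.5  50.7 179.5] -10.88
{'tx': 0.0006, 'ty': -0.0019, 'tz': 0.3702, 'spin': 0.0004} dist 93 joints [ 0.47  0.15 -0.5   0.   -0.92  0.91]
```

View pics/wrist12.png

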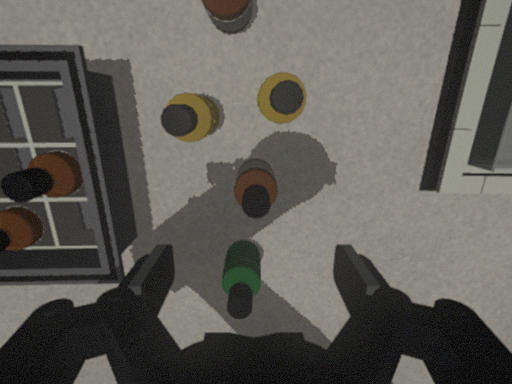

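Request:
play_rows(
  targets=[
    {"gripper": -1,"tx": 0.001,"ty": 0,"tz": 0.2,"spin": 0},
    {"gripper": -1,"tx": 0.001,"ty": 0,"tz": 0.34,"spin": 0},
    {"gripper": -1,"tx": 0.001,"ty": 0,"tz": 0.37,"spin": 0},
    {"gripper": -1,"tx": 0.001,"ty": 0,"tz": 0.37,"spin": 0},
    {"gripper": 1,"tx": 0.001,"ty": 0,"tz": 0.37,"spin": 0},
    {"gripper": 1,"tx": 0.001,"ty": 0,"tz": 0.37,"spin": 0},
    {"gripper": 1,"tx": 0.001,"ty": 0,"tz": 0.37,"spin": 0},
    {"gripper": 1,"tx": 0.001,"ty": 0,"tz": 0.37,"spin": 0},
    {"gripper": 1,"tx": 0.001,"ty": 0,"tz": 0.37,"spin": 0},
  ],
)

```text
clock: 16.77
position: [448.9, 49.7, 87.8]
ee_rot: [0.995, -0.095, 0.001, -0.0]
contact_force: [-1.5, -1.2, 6.0]
gripper_width: 22.4
```

Request:
play_rows(
  targets=[
    {"gripper": 1,"tx": 0,"ty": 0,"tz": -0.1,"spin": 0},
    {"gripper": 1,"tx": 0,"ty": 0,"tz": -0.3,"spin": 0},
    {"gripper": 1,"tx": 0,"ty": 0,"tz": -0.52,"spin": 0},
    {"gripper": 1,"tx": 0,"ty": 0,"tz": -0.6,"spin": 0},
    {"gripper": 1,"tx": 0,"ty": 0,"tz": -0.6,"spin": 0},
  ],
)

```text
clock: 17.4
position: [448.8, 50.1, 238.1]
ee_rot: [0.995, -0.096, 0.001, -0.001]
contact_force: [0.4, -0.1, -1.3]
gripper_width: 22.0
```

```bash
echo ".001 0 .37 0
0 0 -.6 0">>log.txt; python3 -c "
from h import *
goc(507.5,277.5,237,-11)
"
```

```text
cmd [448.4  49.7 237.1] -10.98 meas [448.8  50.1 238.1] -10.99
{'tx': 0.0585, 'ty': -0.9395, 'tz': 0.0002, 'spin': 0.0004} dist 235 joints [ 0.47  0.09 -0.41 -0.   -1.07  0.91]
```

Request:
play_rows(
  targets=[
    {"gripper": 1,"tx": 0.02,"ty": -0.2,"tz": 0,"spin": 0},
    {"gripper": 1,"tx": 0.03,"ty": -0.4,"tz": 0,"spin": 0},
    {"gripper": 1,"tx": 0.04,"ty": -0.6,"tz": 0,"spin": 0},
    {"gripper": 1,"tx": 0.05,"ty": -0.8,"tz": 0,"spin": 0},
    {"gripper": 1,"tx": 0.058,"ty": -0.92,"tz": 0,"spin": 0},
    {"gripper": 1,"tx": 0.058,"ty": -0.94,"tz": 0.05,"spin": 0},
    {"gripper": 1,"tx": 0.058,"ty": -0.94,"tz": 0.15,"spin": 0},
    {"gripper": 1,"tx": 0.058,"ty": -0.94,"tz": 0.25,"spin": 0},
    {"gripper": 1,"tx": 0.058,"ty": -0.94,"tz": 0.34,"spin": 0},
    {"gripper": 1,"tx": 0.058,"ty": -0.94,"tz": 0.34,"spin": 0},
  ],
)

```text
clock: 18.65
position: [505.3, 275.3, 148.3]
ee_rot: [0.995, -0.096, -0.003, 0.003]
contact_force: [0.6, -0.9, -1.6]
gripper_width: 21.9
```

```bash
echo ".058 -.94 .34 0">>log.txt; python3 -c "
from h import *
im=save('wrist','wrist13.png')
goc(507.5,277.5,92,-11)
"
```

```text
cmd [507.4 277.6 152.1] -10.98 meas [506.5 276.2 150.2] -11.02
{'tx': 0.0005, 'ty': 0.0005, 'tz': 0.2402, 'spin': 0.0004} dist 60 joints [ 0.78  0.39 -0.24 -0.   -0.94  0.6 ]
```

View pics/wrist13.png

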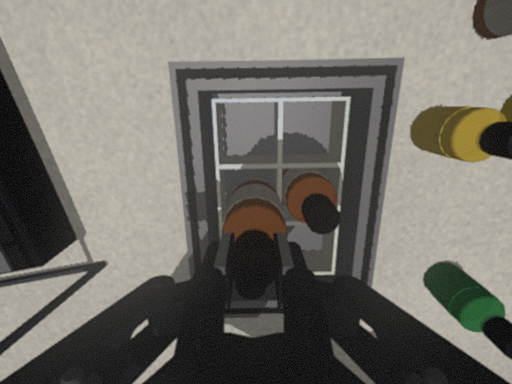

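Request:
play_rows(
  targets=[
    {"gripper": 1,"tx": 0,"ty": 0,"tz": 0.0,"spin": 0},
    {"gripper": 1,"tx": 0,"ty": 0,"tz": 0.08,"spin": 0},
    {"gripper": 1,"tx": 0,"ty": 0,"tz": 0.16,"spin": 0},
    {"gripper": 1,"tx": 0,"ty": 0,"tz": 0.2,"spin": 0},
    {"gripper": 1,"tx": 0,"ty": 0,"tz": 0.23,"spin": 0},
    {"gripper": 1,"tx": 0,"ty": 0,"tz": 0.24,"spin": 0},
    {"gripper": 1,"tx": 0,"ty": 0,"tz": 0.24,"spin": 0},
    {"gripper": 1,"tx": 0,"ty": 0,"tz": 0.24,"spin": 0},
  ],
)

```text
clock: 19.7
position: [507.7, 277.9, 92.6]
ee_rot: [0.995, -0.096, 0.0, -0.0]
contact_force: [0.7, 0.4, -1.8]
gripper_width: 21.9
```

Request:
play_rows(
  targets=[
    {"gripper": 1,"tx": 0,"ty": 0,"tz": 0.004,"spin": 0},
    {"gripper": 0.1,"tx": 0,"ty": 0,"tz": 0.004,"spin": 0},
    {"gripper": 0.1,"tx": 0,"ty": 0,"tz": 0.004,"spin": 0},
    {"gripper": 0.1,"tx": 0,"ty": 0,"tz": 0.004,"spin": 0},
    {"gripper": 0.1,"tx": 0,"ty": 0,"tz": -0.05,"spin": 0},
    {"gripper": 0.1,"tx": 0,"ty": 0,"tz": -0.2,"spin": 0},
    {"gripper": -1,"tx": 0,"ty": 0,"tz": -0.4,"spin": 0},
    {"gripper": -1,"tx": 0,"ty": 0,"tz": -0.4,"spin": 0},
    {"gripper": -1,"tx": 0,"ty": 0,"tz": -0.4,"spin": 0},
  ],
)

```text
clock: 20.82
position: [507.2, 277.6, 192.6]
ee_rot: [0.995, -0.096, 0.0, -0.0]
contact_force: [-0.2, 0.2, 0.7]
gripper_width: 85.3
```

```bash
echo "0 0 .24 0
0 0 -.4 0">>log.txt; python3 -c "
from h import *
im=save('wrist','wrist14.png');save('top','top14.png')
goc(614,42.5,190,-11)
"
```

```text
cmd [507.4 277.6 192.1] -10.98 meas [506.9 277.2 191.2] -10.99
{'tx': 0.5977, 'ty': 0.8421, 'tz': 0.0082, 'spin': 0.0004} dist 258 joints [ 0.78  0.35 -0.19 -0.   -1.03  0.6 ]
```

View pics/wrist14.png

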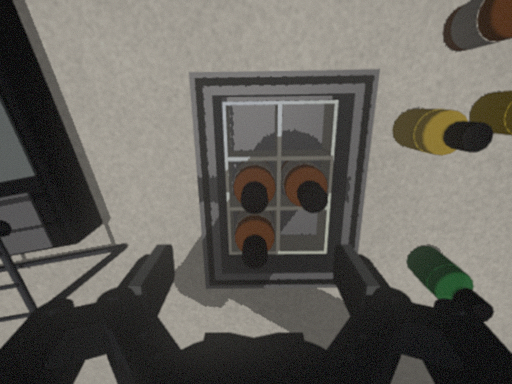

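View pics/top14.png

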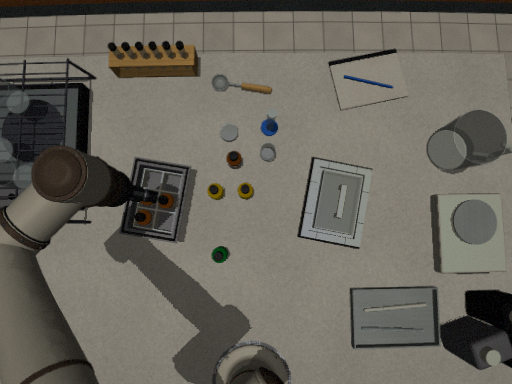

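```bash
python3 -c "
from h import *
im=load('top14.png')
print(onz(im,269,128,3),onz(im,267.5,154,0),onz(im,230,133,16))"
```

```text
[711.93040133 -60.03302777   3.        ] [635.20780093 -54.32386075   0.        ] [695.02041824  53.6069789   16.        ]
```

Request:
play_rows(
  targets=[
    {"gripper": -1,"tx": 0.15,"ty": 0.2,"tz": 0,"spin": 0},
    {"gripper": -1,"tx": 0.598,"ty": 0.842,"tz": 0,"spin": 0},
    {"gripper": -1,"tx": 0.598,"ty": 0.842,"tz": 0,"spin": 0},
    {"gripper": -1,"tx": 0.598,"ty": 0.842,"tz": 0,"spin": 0},
    {"gripper": -1,"tx": 0.598,"ty": 0.842,"tz": 0,"spin": 0},
    {"gripper": -1,"tx": 0.598,"ty": 0.842,"tz": 0,"spin": 0},
    {"gripper": -1,"tx": 0.598,"ty": 0.842,"tz": 0,"spin": 0},
    {"gripper": -1,"tx": 0.598,"ty": 0.842,"tz": 0,"spin": 0},
  ],
)

```text
clock: 21.92
position: [613.8, 43.9, 192.1]
ee_rot: [0.996, -0.095, -0.0, -0.0]
contact_force: [0.2, 0.9, 0.1]
gripper_width: 85.4
```

```bash
echo ".598 .842 0 0">>log.txt; python3 -c "
from h import *
im=save('wrist','wrist15.png');
W=cloud(im);Z=W[...,2];t=(Z>95)&(Z<103)&(np.hypot(W[...,0]-614,W[...,1]-42)<30)
p=W[t];print(t.sum(),cv2.minEnclosingCircle(p[:,:2].astype(np.float32)))
goc(614.1,42.2,87,-11)
"
```

```text
554 ((614.7882080078125, 41.06097412109375), 11.634382247924805)
cmd [614.1  42.5 192.1] -10.98 meas [613.8  43.9 192.2] -10.86
{'tx': 0.0004, 'ty': 0.0012, 'tz': 0.4202, 'spin': 0.0004} dist 105 joints [ 0.33  0.41 -0.09 -0.   -1.07  1.05]
```

View pics/wrist15.png

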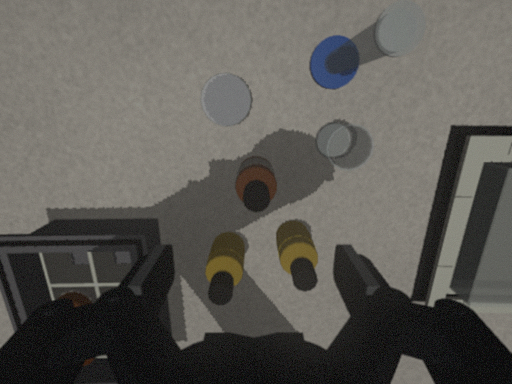

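Request:
play_rows(
  targets=[
    {"gripper": -1,"tx": 0.001,"ty": 0,"tz": 0.2,"spin": 0},
    {"gripper": -1,"tx": 0.001,"ty": 0,"tz": 0.37,"spin": 0},
    {"gripper": -1,"tx": 0.001,"ty": 0,"tz": 0.42,"spin": 0},
    {"gripper": -1,"tx": 0.001,"ty": 0,"tz": 0.42,"spin": 0},
    {"gripper": 1,"tx": 0.001,"ty": 0,"tz": 0.42,"spin": 0},
    {"gripper": 1,"tx": 0.001,"ty": 0,"tz": 0.42,"spin": 0},
    {"gripper": 1,"tx": 0.001,"ty": 0,"tz": 0.42,"spin": 0},
    {"gripper": 1,"tx": 0.001,"ty": 0,"tz": 0.42,"spin": 0},
    {"gripper": 1,"tx": 0.001,"ty": 0,"tz": 0.42,"spin": 0},
  ],
)

```text
clock: 23.1
position: [614.9, 42.4, 88.0]
ee_rot: [0.995, -0.095, 0.001, -0.0]
contact_force: [-0.2, -1.3, 4.8]
gripper_width: 22.5
```

Request:
play_rows(
  targets=[
    {"gripper": 1,"tx": 0,"ty": 0,"tz": -0.1,"spin": 0},
    {"gripper": 1,"tx": 0,"ty": 0,"tz": -0.3,"spin": 0},
    {"gripper": 1,"tx": 0,"ty": 0,"tz": -0.52,"spin": 0},
    {"gripper": 1,"tx": 0,"ty": 0,"tz": -0.6,"spin": 0},
    {"gripper": 1,"tx": 0,"ty": 0,"tz": -0.6,"spin": 0},
  ],
)

```text
clock: 23.72
position: [614.7, 42.8, 238.2]
ee_rot: [0.995, -0.096, 0.001, -0.001]
contact_force: [-0.2, 0.2, -2.9]
gripper_width: 22.2
```

```bash
echo ".001 0 .42 0
0 0 -.6 0">>log.txt; python3 -c "
from h import *
goc(560.5,267.2,237,-11)
"
```

```text
cmd [614.3  42.5 237.1] -10.98 meas [614.7  42.8 238.2] -10.99
{'tx': -0.3826, 'ty': -0.8414, 'tz': 0.0002, 'spin': 0.0004} dist 231 joints [ 0.33  0.37 -0.03 -0.   -1.17  1.05]
```

Request:
play_rows(
  targets=[
    {"gripper": 1,"tx": -0.08,"ty": -0.18,"tz": 0,"spin": 0},
    {"gripper": 1,"tx": -0.16,"ty": -0.36,"tz": 0,"spin": 0},
    {"gripper": 1,"tx": -0.24,"ty": -0.54,"tz": 0,"spin": 0},
    {"gripper": 1,"tx": -0.32,"ty": -0.7,"tz": 0,"spin": 0},
    {"gripper": 1,"tx": -0.37,"ty": -0.82,"tz": 0,"spin": 0},
    {"gripper": 1,"tx": -0.383,"ty": -0.841,"tz": 0.05,"spin": 0},
    {"gripper": 1,"tx": -0.383,"ty": -0.841,"tz": 0.15,"spin": 0},
    {"gripper": 1,"tx": -0.383,"ty": -0.841,"tz": 0.25,"spin": 0},
    {"gripper": 1,"tx": -0.383,"ty": -0.841,"tz": 0.34,"spin": 0},
    {"gripper": 1,"tx": -0.383,"ty": -0.841,"tz": 0.34,"spin": 0},
    {"gripper": 1,"tx": -0.383,"ty": -0.841,"tz": 0.34,"spin": 0},
  ],
)

```text
clock: 25.1
position: [560.6, 266.6, 151.9]
ee_rot: [0.995, -0.096, -0.0, 0.0]
contact_force: [-0.4, -0.4, -1.8]
gripper_width: 22.1
```

```bash
echo "-.383 -.841 .34 0">>log.txt; python3 -c "
from h import *
im=save('wrist','wrist16.png')
goc(560.5,267.2,92,-11)
"
```

```text
cmd [560.4 267.1 152.1] -10.98 meas [560.9 267.  152.6] -10.99
{'tx': 0.0004, 'ty': -0.0004, 'tz': 0.2402, 'spin': 0.0004} dist 60 joints [ 0.7   0.45 -0.13  0.   -0.99  0.67]
```

View pics/wrist16.png

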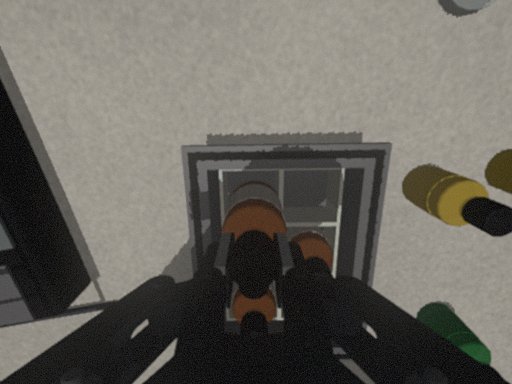

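Request:
play_rows(
  targets=[
    {"gripper": 1,"tx": 0,"ty": 0,"tz": 0.08,"spin": 0},
    {"gripper": 1,"tx": 0,"ty": 0,"tz": 0.16,"spin": 0},
    {"gripper": 1,"tx": 0,"ty": 0,"tz": 0.2,"spin": 0},
    {"gripper": 1,"tx": 0,"ty": 0,"tz": 0.23,"spin": 0},
    {"gripper": 1,"tx": 0,"ty": 0,"tz": 0.24,"spin": 0},
    {"gripper": 1,"tx": 0,"ty": 0,"tz": 0.24,"spin": 0},
    {"gripper": 1,"tx": 0,"ty": 0,"tz": 0.24,"spin": 0},
  ],
)

```text
clock: 26.02
position: [560.7, 267.3, 92.6]
ee_rot: [0.995, -0.096, 0.0, -0.0]
contact_force: [-0.4, -0.2, -1.4]
gripper_width: 22.0
```

Request:
play_rows(
  targets=[
    {"gripper": 1,"tx": 0,"ty": 0,"tz": 0.004,"spin": 0},
    {"gripper": 0.1,"tx": 0,"ty": 0,"tz": 0.004,"spin": 0},
    {"gripper": 0.1,"tx": 0,"ty": 0,"tz": 0.004,"spin": 0},
    {"gripper": 0.1,"tx": 0,"ty": 0,"tz": 0.004,"spin": 0},
    {"gripper": 0.1,"tx": 0,"ty": 0,"tz": -0.05,"spin": 0},
    {"gripper": 0.1,"tx": 0,"ty": 0,"tz": -0.2,"spin": 0},
    {"gripper": -1,"tx": 0,"ty": 0,"tz": -0.5,"spin": 0},
    {"gripper": -1,"tx": 0,"ty": 0,"tz": -0.5,"spin": 0},
    {"gripper": -1,"tx": 0,"ty": 0,"tz": -0.5,"spin": 0},
  ],
)

```text
clock: 27.15
position: [560.7, 267.4, 218.9]
ee_rot: [0.995, -0.096, 0.001, -0.001]
contact_force: [-0.9, -0.8, -0.3]
gripper_width: 85.6
```

```bash
echo "0 0 .24 0
0 0 -.5 0">>log.txt; python3 -c "
from h import *
im=save('wrist','wrist17.png');
im=save('top','top17.png'); f=im['frame'].astype(int); W=cloud(im);Z=W[...,2]
b=(Z>76)&(Z<90)&(f.min(2)>90); b[:, :290]=0;b[:,390:]=0;b[:140]=0;b[260:]=0
c=max(cv2.findContours(b.astype(np.uint8),0,1)[0],key=cv2.contourArea)[:,0]
q=np.array([onz(im,u,v,82)[:2] for u,v in c],np.float32); print('bar',cv2.minAreaRect(q))
goc(491.9,-245.8,240,-11.9)
"
```

```text
bar ((490.8893737792969, -244.21556091308594), (14.863938331604004, 88.23973083496094), 78.29010772705078)
cmd [560.4 267.1 217.1] -10.98 meas [559.6 266.7 215.8] -10.99
{'tx': 0.1219, 'ty': 2.0663, 'tz': -0.0918, 'spin': 0.0204} dist 518 joints [ 0.71  0.4  -0.05 -0.   -1.13  0.67]
```

View pics/top17.png

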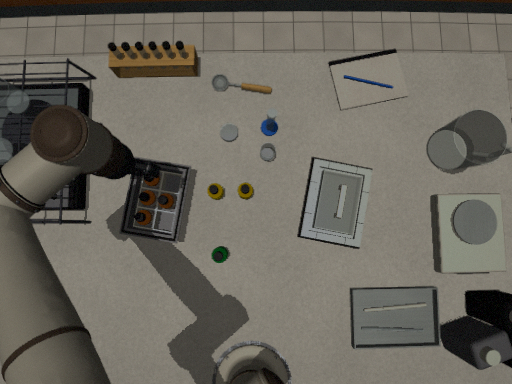

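View pics/wrist17.png

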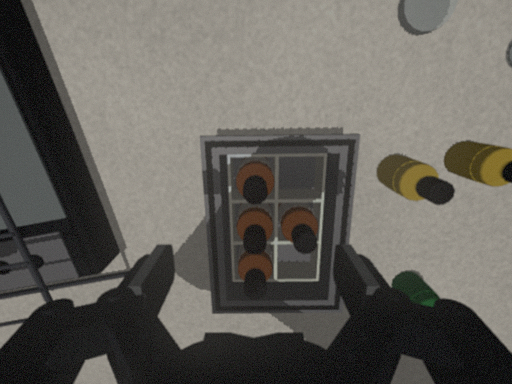

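All three bottles stand in cells next to the stored one, and the lid hasn't moved. Fetching the lid.

Request:
play_rows(
  targets=[
    {"gripper": -1,"tx": 0.06,"ty": 1.0,"tz": 0,"spin": 0.02},
    {"gripper": -1,"tx": 0.06,"ty": 1.0,"tz": 0,"spin": 0.02},
    {"gripper": -1,"tx": 0.06,"ty": 1.0,"tz": 0,"spin": 0.02},
    {"gripper": -1,"tx": 0.06,"ty": 1.0,"tz": 0,"spin": 0.02},
    {"gripper": -1,"tx": 0.06,"ty": 1.0,"tz": 0,"spin": 0.02},
  ],
)

```text
clock: 27.88
position: [525.5, 15.2, 215.3]
ee_rot: [0.994, -0.106, -0.002, 0.001]
contact_force: [-0.0, -0.2, -0.2]
gripper_width: 85.3
```

```bash
echo ".06 1 0 .02">>log.txt; python3 -c "
from h import *
goc(491.9,-245.8,150,-11.9)
"
```

```text
cmd [527.5  18.8 217.1] -11.88 meas [525.5  15.2 215.3] -12.19
{'tx': 0.0787, 'ty': 1.0652, 'tz': 0.2682, 'spin': 0.0004} dist 275 joints [ 0.34  0.24 -0.28 -0.   -1.05  1.02]
```

Request:
play_rows(
  targets=[
    {"gripper": -1,"tx": 0.07,"ty": 0.98,"tz": 0,"spin": 0},
    {"gripper": -1,"tx": 0.07,"ty": 0.98,"tz": 0,"spin": 0},
    {"gripper": -1,"tx": 0.07,"ty": 0.98,"tz": 0,"spin": 0},
    {"gripper": -1,"tx": 0.07,"ty": 0.98,"tz": 0,"spin": 0},
    {"gripper": -1,"tx": 0.07,"ty": 0.98,"tz": 0.1,"spin": 0},
    {"gripper": -1,"tx": 0.07,"ty": 0.98,"tz": 0.1,"spin": 0},
    {"gripper": -1,"tx": 0.07,"ty": 0.98,"tz": 0.1,"spin": 0},
  ],
)

```text
clock: 28.75
position: [494.8, -223.8, 192.0]
ee_rot: [0.995, -0.103, -0.0, 0.0]
contact_force: [-0.2, -0.7, 1.4]
gripper_width: 85.3
```

```bash
echo ".07 .98 .1 0">>log.txt; python3 -c "
from h import *
im=save('wrist','wrist18.png')
im2=save('top','top18.png');W=cloud(im)
goc(491.9,-245.8,72.2,-11.9)
"
```

```text
cmd [ 494.2 -224.5  192.1] -11.88 meas [ 495.1 -223.7  192.7] -11.76
{'tx': 0.0087, 'ty': 0.0852, 'tz': 0.4794, 'spin': 0.0004} dist 122 joints [-0.13  0.29 -0.27  0.   -1.01  1.49]
```

View pics/wrist18.png

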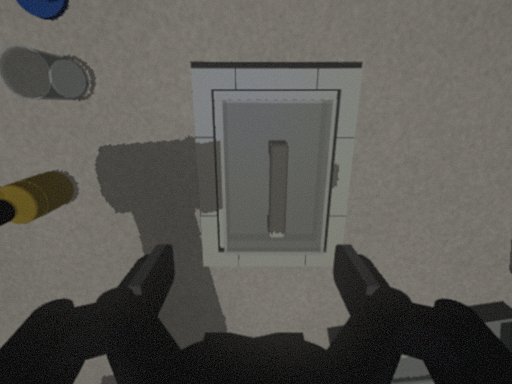

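Request:
play_rows(
  targets=[
    {"gripper": -1,"tx": 0.009,"ty": 0.085,"tz": 0.05,"spin": 0},
    {"gripper": -1,"tx": 0.009,"ty": 0.085,"tz": 0.2,"spin": 0},
    {"gripper": -1,"tx": 0.009,"ty": 0.085,"tz": 0.38,"spin": 0},
    {"gripper": -1,"tx": 0.009,"ty": 0.085,"tz": 0.46,"spin": 0},
    {"gripper": -1,"tx": 0.009,"ty": 0.085,"tz": 0.478,"spin": 0},
    {"gripper": -1,"tx": 0.009,"ty": 0.085,"tz": 0.478,"spin": 0},
    {"gripper": 1,"tx": 0.009,"ty": 0.085,"tz": 0.478,"spin": 0},
    {"gripper": 1,"tx": 0.009,"ty": 0.085,"tz": 0.478,"spin": 0},
    {"gripper": 1,"tx": 0.009,"ty": 0.085,"tz": 0.478,"spin": 0},
    {"gripper": 1,"tx": 0.009,"ty": 0.085,"tz": 0.478,"spin": 0},
    {"gripper": 1,"tx": 0.009,"ty": 0.085,"tz": 0.478,"spin": 0},
    {"gripper": 1,"tx": 0.009,"ty": 0.085,"tz": 0.478,"spin": 0},
  ],
)

```text
clock: 30.35
position: [492.2, -245.9, 73.0]
ee_rot: [0.995, -0.103, 0.0, 0.0]
contact_force: [-1.5, 0.6, 4.5]
gripper_width: 14.3
```

Request:
play_rows(
  targets=[
    {"gripper": 1,"tx": 0,"ty": 0,"tz": -0.04,"spin": 0},
    {"gripper": 1,"tx": 0,"ty": 0,"tz": -0.12,"spin": 0},
    {"gripper": 1,"tx": 0,"ty": 0,"tz": -0.3,"spin": 0},
    {"gripper": 1,"tx": 0,"ty": 0,"tz": -0.5,"spin": 0},
    {"gripper": 1,"tx": 0,"ty": 0,"tz": -0.68,"spin": 0},
    {"gripper": 1,"tx": 0,"ty": 0,"tz": -0.7,"spin": 0},
    {"gripper": 1,"tx": 0,"ty": 0,"tz": -0.7,"spin": 0},
  ],
)

```text
clock: 31.22
position: [490.8, -245.0, 245.7]
ee_rot: [0.995, -0.104, -0.002, -0.001]
contact_force: [-0.4, 0.8, -5.6]
gripper_width: 14.6
```

```bash
echo ".009 .085 .478 0
0 0 -.7 0">>log.txt; python3 -c "
from h import *
save('side','side19.png')
goc(503,251.5,247,-11)
"
```

```text
cmd [ 492.  -245.8  247.6] -11.88 meas [ 490.5 -245.   244.9] -11.92
{'tx': -0.3664, 'ty': -1.9556, 'tz': 0.0022, 'spin': -0.0196} dist 497 joints [-0.17  0.26 -0.18 -0.   -1.14  1.53]
```

View pics/side19.png

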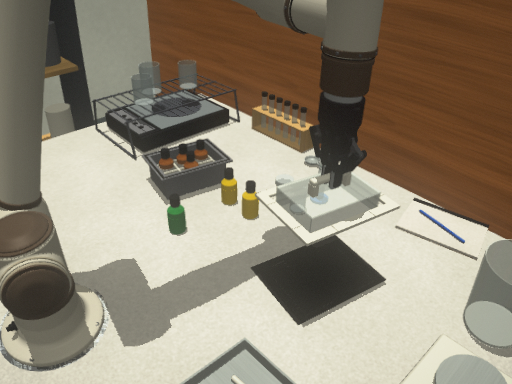

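Request:
play_rows(
  targets=[
    {"gripper": 1,"tx": -0.02,"ty": -0.1,"tz": 0,"spin": 0},
    {"gripper": 1,"tx": -0.05,"ty": -0.28,"tz": 0,"spin": 0},
    {"gripper": 1,"tx": -0.09,"ty": -0.46,"tz": 0,"spin": -0.01},
    {"gripper": 1,"tx": -0.12,"ty": -0.64,"tz": 0,"spin": -0.02},
    {"gripper": 1,"tx": -0.15,"ty": -0.82,"tz": 0,"spin": -0.02},
    {"gripper": 1,"tx": -0.19,"ty": -1.0,"tz": 0,"spin": -0.02},
  ],
)

```text
clock: 32.02
position: [495.7, 9.9, 244.9]
ee_rot: [0.995, -0.096, -0.002, 0.001]
contact_force: [0.4, 0.5, -5.4]
gripper_width: 14.8
```

```bash
echo "-.19 -1 0 -.02">>log.txt; python3 -c "
from h import *
goc(503,251,247,-11)
"
```

```text
cmd [497.    8.6 247.6] -10.98 meas [495.7   9.9 244.9] -11.0
{'tx': -0.161, 'ty': -0.9563, 'tz': 0.0022, 'spin': 0.0004} dist 242 joints [ 0.35  0.17 -0.3  -0.   -1.11  1.03]
```

Request:
play_rows(
  targets=[
    {"gripper": 1,"tx": -0.03,"ty": -0.18,"tz": 0,"spin": 0},
    {"gripper": 1,"tx": -0.06,"ty": -0.36,"tz": 0,"spin": 0},
    {"gripper": 1,"tx": -0.09,"ty": -0.54,"tz": 0,"spin": 0},
    {"gripper": 1,"tx": -0.12,"ty": -0.72,"tz": 0,"spin": 0},
    {"gripper": 1,"tx": -0.15,"ty": -0.88,"tz": 0,"spin": 0},
    {"gripper": 1,"tx": -0.161,"ty": -0.956,"tz": 0,"spin": 0},
    {"gripper": 1,"tx": -0.161,"ty": -0.956,"tz": 0.1,"spin": 0},
    {"gripper": 1,"tx": -0.161,"ty": -0.956,"tz": 0.2,"spin": 0},
    {"gripper": 1,"tx": -0.161,"ty": -0.956,"tz": 0.3,"spin": 0},
    {"gripper": 1,"tx": -0.161,"ty": -0.956,"tz": 0.34,"spin": 0},
    {"gripper": 1,"tx": -0.161,"ty": -0.956,"tz": 0.34,"spin": 0},
    {"gripper": 1,"tx": -0.161,"ty": -0.956,"tz": 0.34,"spin": 0},
  ],
)

```text
clock: 33.52
position: [503.7, 251.2, 163.5]
ee_rot: [0.995, -0.096, 0.001, -0.0]
contact_force: [1.2, 0.6, -4.0]
gripper_width: 14.8
```

```bash
echo "-.161 -.956 .34 0">>log.txt; python3 -c "
from h import *
im=save('side','side20.png');cv2.imwrite('pics/side20z.png',cv2.resize(im['frame'][80:220,100:270,::-1],None,fx=4,fy=4))
goc(503,251,136,-11)
"
```

```text
cmd [503.  250.9 162.6] -10.98 meas [503.7 251.3 163.7] -10.97
{'tx': 0.0, 'ty': -0.0003, 'tz': 0.1062, 'spin': 0.0004} dist 27 joints [ 0.75  0.35 -0.26  0.   -0.95  0.63]
```

View pics/side20z.png

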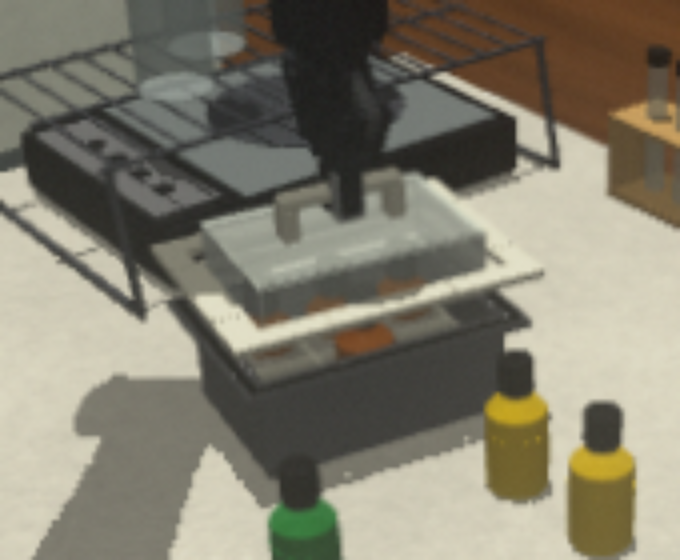

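The lid is centred over the tub, so I'm lowering it gently.

Request:
play_rows(
  targets=[
    {"gripper": 1,"tx": 0,"ty": 0,"tz": 0.03,"spin": 0},
    {"gripper": 1,"tx": 0,"ty": 0,"tz": 0.06,"spin": 0},
    {"gripper": 1,"tx": 0,"ty": 0,"tz": 0.08,"spin": 0},
    {"gripper": 1,"tx": 0,"ty": 0,"tz": 0.095,"spin": 0},
    {"gripper": 1,"tx": 0,"ty": 0,"tz": 0.105,"spin": 0},
    {"gripper": 1,"tx": 0,"ty": 0,"tz": 0.108,"spin": 0},
    {"gripper": 1,"tx": 0,"ty": 0,"tz": 0.108,"spin": 0},
  ],
)

```text
clock: 34.45
position: [503.1, 251.0, 136.1]
ee_rot: [0.995, -0.096, 0.0, -0.0]
contact_force: [-1.7, -0.2, -1.5]
gripper_width: 14.7
```

Request:
play_rows(
  targets=[
    {"gripper": 1,"tx": 0,"ty": 0,"tz": 0.004,"spin": 0},
    {"gripper": 1,"tx": 0,"ty": 0,"tz": 0.004,"spin": 0},
    {"gripper": -1,"tx": 0,"ty": 0,"tz": 0.004,"spin": 0},
    {"gripper": -1,"tx": 0,"ty": 0,"tz": 0.004,"spin": 0},
    {"gripper": -1,"tx": 0,"ty": 0,"tz": 0.004,"spin": 0},
    {"gripper": -1,"tx": 0,"ty": 0,"tz": 0.004,"spin": 0},
    {"gripper": -1,"tx": 0,"ty": 0,"tz": -0.1,"spin": 0},
    {"gripper": -1,"tx": 0,"ty": 0,"tz": -0.3,"spin": 0},
    {"gripper": 1,"tx": 0,"ty": 0,"tz": -0.4,"spin": 0},
    {"gripper": 1,"tx": 0,"ty": 0,"tz": -0.4,"spin": 0},
    {"gripper": 1,"tx": 0,"ty": 0,"tz": -0.4,"spin": 0},
  ],
)

```text
clock: 35.83
position: [502.4, 250.6, 234.4]
ee_rot: [0.995, -0.096, -0.001, 0.001]
contact_force: [-1.1, 0.0, -0.8]
gripper_width: 31.9
```

```bash
echo "0 0 .108 0
0 0 -.4 0">>log.txt; python3 -c "
from h import *
im=save('side','side21.png');cv2.imwrite('pics/side21z.png',cv2.resize(im['frame'][80:220,100:270,::-1],None,fx=4,fy=4))
im=save('wrist','wrist21.png'); W=cloud(im); Z=W[...,2]; f=im['frame'].astype(int)
m=((np.abs(Z-89)<6)&(f.min(2)>70)).astype(np.uint8)
c=max(cv2.findContours(m,0,1)[0],key=cv2.contourArea)[:,0]
q=np.array([onz(im,u,v,89)[:2] for u,v in c],np.float32); print('rim',cv2.minAreaRect(q), np.nanmedian(Z[m>0]))
goc(503,251,136,-11)
"
```

```text
rim ((501.91632080078125, 250.78610229492188), (168.2420196533203, 220.8056640625), 79.2713851928711) 87.95294255278654
cmd [503.  250.9 235.6] -10.98 meas [502.4 250.5 234. ] -10.99
{'tx': 0.0, 'ty': -0.0003, 'tz': 0.3982, 'spin': 0.0004} dist 100 joints [ 0.75  0.29 -0.17 -0.   -1.12  0.63]
```

View pics/side21z.png

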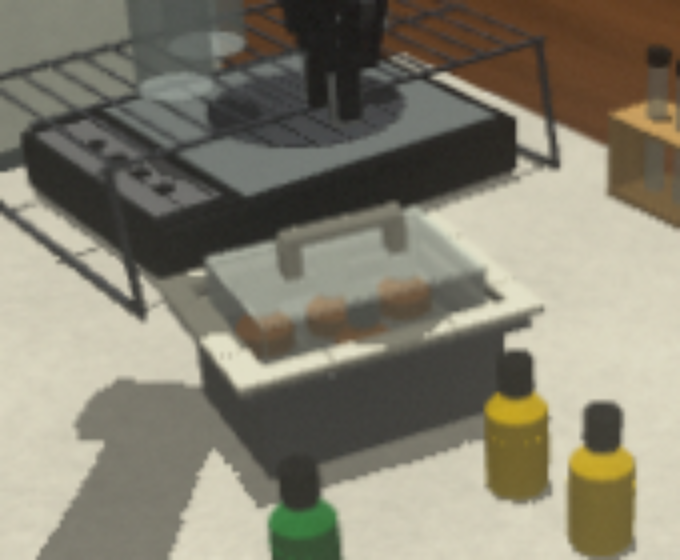

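View pics/wrist21.png

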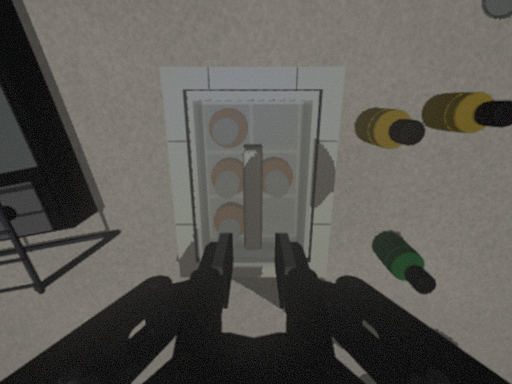

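```bash
python3 -c "
from h import *
for n in ['top0.png','side21.png']:
  im=load(n);W=cloud(im)
  for lo,hi in((40,100),(100,200)):
    m=(W[...,2]>lo)&(W[...,2]<hi)&(W[...,1]>345)&(W[...,0]>380)&(W[...,0]<720)
    p=W[m]; i=np.argsort(p[:,1])[:8] ;print(n,lo,len(p),p[i].round(0).tolist())
t=np.radians(-11);R=np.array([[np.cos(t),-np.sin(t)],[np.sin(t),np.cos(t)]])
for k,(x,y) in enumerate([(102,0),(102,75),(0,75),(-102,75),(-102,0),(-102,-75),(0,-75),(102,-75)]): print(k,(R@[x,y]+[502.3,250.9]).round(1))
goc(602.4,231.4,140,-11)
"
```

```text
top0.png 40 4993 [[439.0, 345.0, 91.0], [421.0, 345.0, 90.0], [434.0, 345.0, 90.0], [429.0, 345.0, 90.0], [442.0, 346.0, 91.0], [450.0, 346.0, 91.0], [418.0, 346.0, 89.0], [458.0, 346.0, 91.0]]
top0.png 100 2243 [[443.0, 476.0, 101.0], [443.0, 477.0, 106.0], [446.0, 477.0, 110.0], [446.0, 477.0, 105.0], [448.0, 478.0, 104.0], [443.0, 478.0, 113.0], [443.0, 478.0, 123.0], [443.0, 479.0, 107.0]]
side21.png 40 2710 [[436.0, 345.0, 90.0], [429.0, 346.0, 89.0], [420.0, 346.0, 89.0], [420.0, 346.0, 92.0], [434.0, 347.0, 74.0], [443.0, 347.0, 90.0], [411.0, 347.0, 92.0], [427.0, 347.0, 89.0]]
side21.png 100 3279 [[443.0, 476.0, 101.0], [441.0, 477.0, 104.0], [440.0, 477.0, 121.0], [441.0, 477.0, 107.0], [718.0, 478.0, 123.0], [443.0, 478.0, 113.0], [689.0, 478.0, 123.0], [446.0, 478.0, 109.0]]
0 [602.4 231.4]
1 [616.7 305.1]
2 [516.6 324.5]
3 [416.5 344. ]
4 [402.2 270.4]
5 [387.9 196.7]
6 [488.  177.3]
7 [588.1 157.8]
cmd [503.  250.9 235.6] -10.98 meas [502.4 250.5 234. ] -10.99
{'tx': 0.4053, 'ty': 0.001, 'tz': 0.3822, 'spin': 0.0004} dist 139 joints [ 0.75  0.29 -0.17 -0.   -1.12  0.63]
```

Request:
play_rows(
  targets=[
    {"gripper": 1,"tx": 0.2,"ty": 0,"tz": 0,"spin": 0},
    {"gripper": 1,"tx": 0.405,"ty": 0,"tz": 0.05,"spin": 0},
    {"gripper": 1,"tx": 0.405,"ty": 0,"tz": 0.2,"spin": 0},
    {"gripper": 1,"tx": 0.405,"ty": 0,"tz": 0.4,"spin": 0},
    {"gripper": 1,"tx": 0.405,"ty": 0,"tz": 0.5,"spin": 0},
    {"gripper": 1,"tx": 0.405,"ty": 0,"tz": 0.51,"spin": 0},
    {"gripper": 1,"tx": 0.405,"ty": 0,"tz": 0.51,"spin": 0},
  ],
)

```text
clock: 36.8
position: [602.7, 231.8, 108.3]
ee_rot: [0.995, -0.096, 0.0, 0.0]
contact_force: [-0.1, -0.3, 1.0]
gripper_width: 0.2
```

```bash
echo ".405 0 .51 0">>log.txt; python3 -c "
from h import *
im=save('side','side22.png');cv2.imwrite('pics/side22z.png',cv2.resize(im['frame'][70:220,100:290,::-1],None,fx=4,fy=4))
goc(602.4,231.4,103,-11);print(read_state()['contact_force'])
"
```

```text
cmd [602.4 231.7 108.1] -10.98 meas [603. 232. 109.] -10.96
{'tx': 0.0003, 'ty': 0.001, 'tz': 0.0202, 'spin': 0.0004} dist 5 joints [ 0.62  0.54 -0.11  0.   -0.92  0.76]
[ 0.30277463 -0.16607205  1.12564481]
```

View pics/side22z.png

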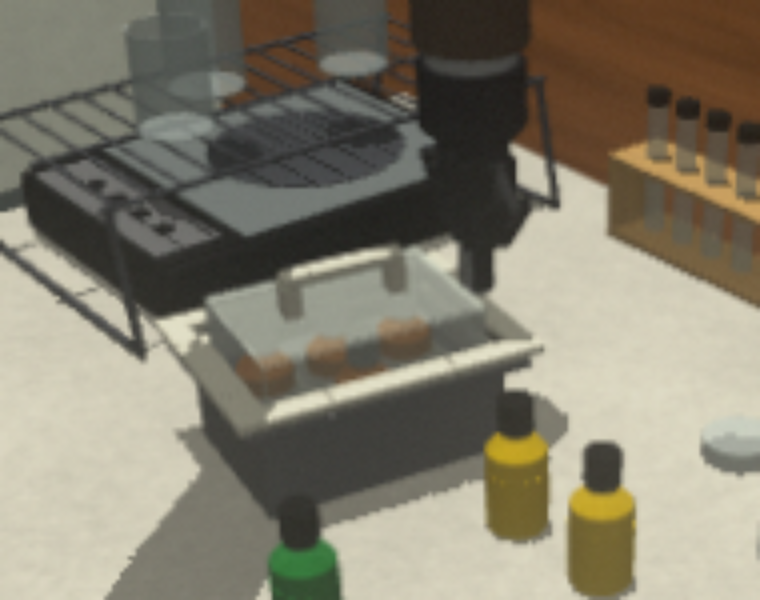

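Request:
play_rows(
  targets=[
    {"gripper": 1,"tx": 0,"ty": 0,"tz": 0.015,"spin": 0},
    {"gripper": 1,"tx": 0,"ty": 0,"tz": 0.024,"spin": 0},
    {"gripper": 1,"tx": 0,"ty": 0,"tz": 0.03,"spin": 0},
    {"gripper": 1,"tx": 0,"ty": 0,"tz": 0.036,"spin": 0},
    {"gripper": 1,"tx": 0,"ty": 0,"tz": 0.042,"spin": 0},
    {"gripper": 1,"tx": 0,"ty": 0,"tz": 0.048,"spin": 0},
    {"gripper": 1,"tx": 0,"ty": 0,"tz": 0.048,"spin": 0},
  ],
)

```text
clock: 37.72
position: [602.5, 231.8, 98.0]
ee_rot: [0.995, -0.095, 0.001, -0.0]
contact_force: [-2.7, -0.1, 7.5]
gripper_width: -0.0
```

Request:
play_rows(
  targets=[
    {"gripper": 1,"tx": 0,"ty": 0,"tz": 0.004,"spin": 0},
    {"gripper": 1,"tx": 0,"ty": 0,"tz": 0.008,"spin": 0},
    {"gripper": 1,"tx": 0,"ty": 0,"tz": 0.008,"spin": 0},
  ],
)

```text
clock: 38.1
position: [602.6, 231.8, 96.1]
ee_rot: [0.995, -0.095, 0.001, -0.0]
contact_force: [-3.0, 0.0, 7.7]
gripper_width: -0.1
```

Request:
play_rows(
  targets=[
    {"gripper": 1,"tx": 0,"ty": 0,"tz": 0.004,"spin": 0},
    {"gripper": 1,"tx": 0,"ty": 0,"tz": 0.006,"spin": 0},
    {"gripper": 1,"tx": 0,"ty": 0,"tz": 0.008,"spin": 0},
    {"gripper": 1,"tx": 0,"ty": 0,"tz": 0.008,"spin": 0},
  ],
)

```text
clock: 38.6
position: [602.6, 231.9, 95.1]
ee_rot: [0.995, -0.095, 0.001, -0.0]
contact_force: [-4.9, -0.3, 11.3]
gripper_width: 0.0
```

Request:
play_rows(
  targets=[
    {"gripper": 1,"tx": 0,"ty": 0,"tz": 0.004,"spin": 0},
    {"gripper": 1,"tx": 0,"ty": 0,"tz": 0.006,"spin": 0},
    {"gripper": 1,"tx": 0,"ty": 0,"tz": 0.006,"spin": 0},
    {"gripper": 1,"tx": 0,"ty": 0,"tz": 0.006,"spin": 0},
  ],
)

```text
clock: 39.1
position: [602.6, 231.9, 95.1]
ee_rot: [0.995, -0.095, 0.001, -0.0]
contact_force: [-6.7, -0.9, 17.2]
gripper_width: -0.0
```

Edge 0 is fully seated: the TCP stopped at 95.1 while the force rose to 17 N. The same recipe goes to edge 1.

Request:
play_rows(
  targets=[
    {"gripper": 1,"tx": 0,"ty": 0,"tz": -0.07,"spin": 0},
    {"gripper": 1,"tx": 0,"ty": -0.15,"tz": -0.08,"spin": 0},
    {"gripper": 1,"tx": 0,"ty": -0.3,"tz": -0.08,"spin": 0},
    {"gripper": 1,"tx": 0,"ty": -0.3,"tz": -0.07,"spin": 0},
    {"gripper": 1,"tx": 0,"ty": -0.3,"tz": -0.06,"spin": 0},
    {"gripper": 1,"tx": 0,"ty": -0.3,"tz": -0.045,"spin": 0},
    {"gripper": 1,"tx": 0,"ty": -0.3,"tz": -0.03,"spin": 0},
    {"gripper": 1,"tx": 0,"ty": -0.3,"tz": -0.02,"spin": 0},
    {"gripper": 1,"tx": 0,"ty": -0.3,"tz": -0.01,"spin": 0},
    {"gripper": 1,"tx": 0,"ty": -0.3,"tz": 0,"spin": 0},
    {"gripper": 1,"tx": 0,"ty": -0.3,"tz": 0,"spin": 0},
    {"gripper": 1,"tx": 0,"ty": -0.3,"tz": 0,"spin": 0},
  ],
)

```text
clock: 40.6
position: [616.6, 304.5, 95.0]
ee_rot: [0.995, -0.095, 0.001, -0.0]
contact_force: [-7.9, -2.0, 16.1]
gripper_width: 0.1
```

Request:
play_rows(
  targets=[
    {"gripper": 1,"tx": 0,"ty": 0,"tz": -0.08,"spin": 0},
    {"gripper": 1,"tx": 0,"ty": 0.2,"tz": -0.08,"spin": 0},
    {"gripper": 1,"tx": 0,"ty": 0.4,"tz": -0.08,"spin": 0},
    {"gripper": 1,"tx": 0,"ty": 0.6,"tz": -0.08,"spin": 0},
    {"gripper": 1,"tx": 0,"ty": 0.6,"tz": -0.07,"spin": 0},
    {"gripper": 1,"tx": 0,"ty": 0.6,"tz": -0.06,"spin": 0},
    {"gripper": 1,"tx": 0,"ty": 0.6,"tz": -0.04,"spin": 0},
    {"gripper": 1,"tx": 0,"ty": 0.6,"tz": -0.025,"spin": 0},
    {"gripper": 1,"tx": 0,"ty": 0.6,"tz": -0.01,"spin": 0},
    {"gripper": 1,"tx": 0,"ty": 0.6,"tz": 0,"spin": 0},
    {"gripper": 1,"tx": 0,"ty": 0.6,"tz": 0,"spin": 0},
    {"gripper": 1,"tx": 0,"ty": 0.6,"tz": 0,"spin": 0},
  ],
)

```text
clock: 42.1
position: [588.8, 158.7, 94.9]
ee_rot: [0.996, -0.094, 0.001, 0.001]
contact_force: [-7.0, -2.3, 21.4]
gripper_width: 0.0
```

Request:
play_rows(
  targets=[
    {"gripper": 1,"tx": 0,"ty": 0,"tz": -0.1,"spin": 0},
    {"gripper": 1,"tx": 0,"ty": 0,"tz": -0.3,"spin": 0},
    {"gripper": 1,"tx": 0,"ty": 0,"tz": -0.5,"spin": 0},
    {"gripper": 1,"tx": -0.2,"ty": 0,"tz": -0.5,"spin": 0},
    {"gripper": 1,"tx": -0.4,"ty": 0,"tz": -0.5,"spin": 0},
    {"gripper": 1,"tx": -0.6,"ty": 0,"tz": -0.5,"spin": 0},
    {"gripper": 1,"tx": -0.816,"ty": 0,"tz": -0.5,"spin": 0},
    {"gripper": 1,"tx": -0.816,"ty": 0,"tz": -0.4,"spin": 0},
    {"gripper": 1,"tx": -0.816,"ty": 0,"tz": -0.2,"spin": 0},
    {"gripper": 1,"tx": -0.816,"ty": 0,"tz": -0.1,"spin": 0},
    {"gripper": 1,"tx": -0.816,"ty": 0,"tz": -0.08,"spin": 0},
    {"gripper": 1,"tx": -0.816,"ty": 0,"tz": -0.08,"spin": 0},
  ],
)

```text
clock: 43.6
position: [388.3, 197.7, 110.9]
ee_rot: [0.995, -0.095, 0.0, -0.0]
contact_force: [-0.1, 0.3, 0.2]
gripper_width: -0.1
```

```bash
echo "0 0 .07 0
0 -.3 0 0
0 .6 0 0
-.816 0 -.08 0">>log.txt; python3 -c "
from h import *
im=save('side','side23.png');cv2.imwrite('pics/side23z.png',cv2.resize(im['frame'][70:220,100:290,::-1],None,fx=4,fy=4))
goc(387.9,196.7,91,-11);print(read_state()['contact_force'])
"
```

```text
cmd [387.8 196.9 110.6] -10.98 meas [388.5 197.9 111.4] -10.93
{'tx': 0.0004, 'ty': 0.0007, 'tz': 0.0782, 'spin': 0.0004} dist 20 joints [ 0.85  0.22 -0.62  0.   -0.72  0.53]
[ 0.23950746 -0.76571358  0.03320207]
```

View pics/side23z.png

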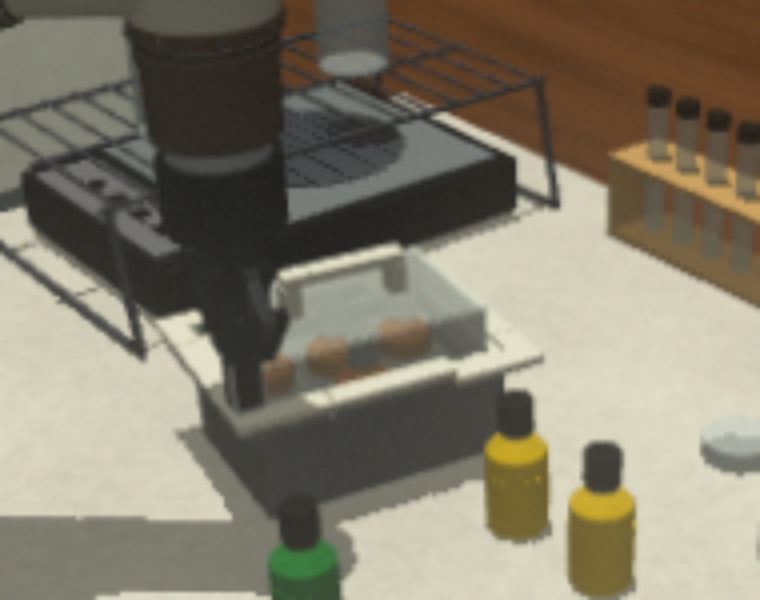

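Request:
play_rows(
  targets=[
    {"gripper": 1,"tx": 0,"ty": 0,"tz": 0.015,"spin": 0},
    {"gripper": 1,"tx": 0,"ty": 0,"tz": 0.025,"spin": 0},
    {"gripper": 1,"tx": 0,"ty": 0,"tz": 0.035,"spin": 0},
    {"gripper": 1,"tx": 0,"ty": 0,"tz": 0.05,"spin": 0},
    {"gripper": 1,"tx": 0,"ty": 0,"tz": 0.06,"spin": 0},
    {"gripper": 1,"tx": 0,"ty": 0,"tz": 0.07,"spin": 0},
    {"gripper": 1,"tx": 0,"ty": 0,"tz": 0.078,"spin": 0},
    {"gripper": 1,"tx": 0,"ty": 0,"tz": 0.078,"spin": 0},
    {"gripper": 1,"tx": 0,"ty": 0,"tz": 0.078,"spin": 0},
  ],
)

```text
clock: 44.78
position: [388.1, 197.1, 94.8]
ee_rot: [0.996, -0.095, 0.001, -0.0]
contact_force: [-11.6, -1.9, 33.7]
gripper_width: -0.1
```

Request:
play_rows(
  targets=[
    {"gripper": 1,"tx": 0,"ty": 0,"tz": -0.07,"spin": 0},
    {"gripper": 1,"tx": 0,"ty": -0.15,"tz": -0.08,"spin": 0},
    {"gripper": 1,"tx": 0,"ty": -0.3,"tz": -0.08,"spin": 0},
    {"gripper": 1,"tx": 0,"ty": -0.3,"tz": -0.07,"spin": 0},
    {"gripper": 1,"tx": 0,"ty": -0.3,"tz": -0.06,"spin": 0},
    {"gripper": 1,"tx": 0,"ty": -0.3,"tz": -0.045,"spin": 0},
    {"gripper": 1,"tx": 0,"ty": -0.3,"tz": -0.03,"spin": 0},
    {"gripper": 1,"tx": 0,"ty": -0.3,"tz": -0.02,"spin": 0},
    {"gripper": 1,"tx": 0,"ty": -0.3,"tz": -0.01,"spin": 0},
    {"gripper": 1,"tx": 0,"ty": -0.3,"tz": 0,"spin": 0},
    {"gripper": 1,"tx": 0,"ty": -0.3,"tz": 0,"spin": 0},
    {"gripper": 1,"tx": 0,"ty": -0.3,"tz": 0,"spin": 0},
  ],
)

```text
clock: 46.28
position: [401.8, 269.6, 94.9]
ee_rot: [0.995, -0.095, 0.0, 0.0]
contact_force: [-11.4, -3.5, 30.5]
gripper_width: 0.1
```

Request:
play_rows(
  targets=[
    {"gripper": 1,"tx": 0,"ty": 0,"tz": -0.07,"spin": 0},
    {"gripper": 1,"tx": 0,"ty": -0.15,"tz": -0.08,"spin": 0},
    {"gripper": 1,"tx": 0,"ty": -0.3,"tz": -0.08,"spin": 0},
    {"gripper": 1,"tx": 0,"ty": -0.3,"tz": -0.07,"spin": 0},
    {"gripper": 1,"tx": 0,"ty": -0.3,"tz": -0.06,"spin": 0},
    {"gripper": 1,"tx": 0,"ty": -0.3,"tz": -0.045,"spin": 0},
    {"gripper": 1,"tx": 0,"ty": -0.3,"tz": -0.03,"spin": 0},
    {"gripper": 1,"tx": 0,"ty": -0.3,"tz": -0.02,"spin": 0},
    {"gripper": 1,"tx": 0,"ty": -0.3,"tz": -0.01,"spin": 0},
    {"gripper": 1,"tx": 0,"ty": -0.3,"tz": 0,"spin": 0},
    {"gripper": 1,"tx": 0,"ty": -0.3,"tz": 0,"spin": 0},
    {"gripper": 1,"tx": 0,"ty": -0.3,"tz": 0,"spin": 0},
  ],
)

```text
clock: 47.78
position: [416.1, 342.9, 94.9]
ee_rot: [0.995, -0.095, 0.0, 0.0]
contact_force: [-7.9, -4.2, 24.1]
gripper_width: -0.1
```

Request:
play_rows(
  targets=[
    {"gripper": 1,"tx": 0,"ty": 0,"tz": -0.1,"spin": 0},
    {"gripper": 1,"tx": 0,"ty": 0,"tz": -0.3,"spin": 0},
    {"gripper": 1,"tx": 0.1,"ty": 0,"tz": -0.5,"spin": 0.2},
    {"gripper": 1,"tx": 0.3,"ty": 0,"tz": -0.5,"spin": 0.4},
    {"gripper": 1,"tx": 0.408,"ty": 0,"tz": -0.5,"spin": 0.6},
    {"gripper": 1,"tx": 0.408,"ty": 0,"tz": -0.5,"spin": 0.8},
    {"gripper": 1,"tx": 0.408,"ty": 0,"tz": -0.5,"spin": 1.0},
    {"gripper": 1,"tx": 0.408,"ty": 0,"tz": -0.5,"spin": 1.0},
    {"gripper": 1,"tx": 0.408,"ty": 0,"tz": -0.5,"spin": 1.0},
  ],
)

```text
clock: 48.9
position: [516.4, 324.3, 215.9]
ee_rot: [0.884, -0.468, -0.0, 0.0]
contact_force: [0.8, 0.8, 1.0]
gripper_width: 0.4
```

Request:
play_rows(
  targets=[
    {"gripper": 1,"tx": 0,"ty": 0,"tz": 0,"spin": 0.2},
    {"gripper": 1,"tx": 0,"ty": 0,"tz": 0,"spin": 0.4},
    {"gripper": 1,"tx": 0,"ty": 0,"tz": 0,"spin": 0.6},
    {"gripper": 1,"tx": 0,"ty": 0,"tz": 0,"spin": 0.8},
    {"gripper": 1,"tx": 0,"ty": 0,"tz": 0,"spin": 1.0},
    {"gripper": 1,"tx": 0,"ty": 0,"tz": 0,"spin": 1.0},
    {"gripper": 1,"tx": 0,"ty": 0,"tz": 0,"spin": 1.0},
  ],
)

```text
clock: 49.78
position: [516.5, 324.7, 216.1]
ee_rot: [-0.637, 0.771, 0.0, -0.0]
contact_force: [0.6, 0.4, 0.9]
gripper_width: -0.1
```

```bash
echo "0 0 .078 0
0 -.3 0 0
0 -.3 0 0
.408 0 -.5 1
0 0 0 1">>log.txt; python3 -c "
from h import *
im=save('side','side24.png');im=save('wrist','wrist24.png')
W=cloud(im);f=im['frame'].astype(int)
goc(516.8,325.5,110,-101);print(read_state()['contact_force'])
"
```

```text
cmd [516.5 324.7 216.1] -100.98 meas [516.5 324.7 216.1] 259.13
{'tx': -0.0033, 'ty': -0.0004, 'tz': 0.4242, 'spin': 0.0004} dist 106 joints [ 0.83  0.38 -0.07 -0.   -1.12 -1.02]
[0.69841191 0.6797828  0.5623864 ]
```

View pics/wrist24.png

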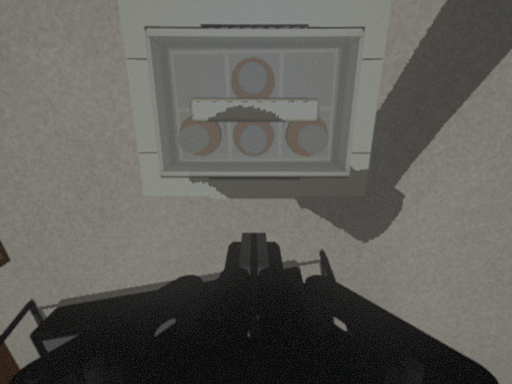

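Request:
play_rows(
  targets=[
    {"gripper": 1,"tx": -0.003,"ty": 0,"tz": 0.2,"spin": 0},
    {"gripper": 1,"tx": -0.003,"ty": 0,"tz": 0.38,"spin": 0},
    {"gripper": 1,"tx": -0.003,"ty": 0,"tz": 0.42,"spin": 0},
    {"gripper": 1,"tx": -0.003,"ty": 0,"tz": 0.43,"spin": 0},
    {"gripper": 1,"tx": -0.003,"ty": 0,"tz": 0.445,"spin": 0},
    {"gripper": 1,"tx": -0.003,"ty": 0,"tz": 0.46,"spin": 0},
    {"gripper": 1,"tx": -0.003,"ty": 0,"tz": 0.475,"spin": 0},
    {"gripper": 1,"tx": -0.003,"ty": 0,"tz": 0.485,"spin": 0},
    {"gripper": 1,"tx": -0.003,"ty": 0,"tz": 0.495,"spin": 0},
    {"gripper": 1,"tx": -0.003,"ty": 0,"tz": 0.5,"spin": 0},
    {"gripper": 1,"tx": -0.003,"ty": 0,"tz": 0.5,"spin": 0},
    {"gripper": 1,"tx": -0.003,"ty": 0,"tz": 0.5,"spin": 0},
  ],
)

```text
clock: 51.38
position: [517.5, 326.2, 95.1]
ee_rot: [-0.637, 0.771, -0.0, 0.002]
contact_force: [-3.6, -1.2, 13.8]
gripper_width: 0.1
```

Request:
play_rows(
  targets=[
    {"gripper": 1,"tx": 0,"ty": 0,"tz": -0.1,"spin": 0},
    {"gripper": 1,"tx": 0,"ty": 0,"tz": -0.3,"spin": 0},
    {"gripper": 1,"tx": 0,"ty": 0,"tz": -0.5,"spin": 0},
    {"gripper": 1,"tx": 0.2,"ty": 0,"tz": -0.5,"spin": 0},
    {"gripper": 1,"tx": 0.4,"ty": 0,"tz": -0.5,"spin": 0},
    {"gripper": 1,"tx": 0.608,"ty": 0,"tz": -0.5,"spin": 0},
    {"gripper": 1,"tx": 0.608,"ty": 0,"tz": -0.45,"spin": 0},
    {"gripper": 1,"tx": 0.608,"ty": 0,"tz": -0.3,"spin": 0},
    {"gripper": 1,"tx": 0.608,"ty": 0,"tz": -0.12,"spin": 0},
    {"gripper": 1,"tx": 0.608,"ty": 0,"tz": -0.08,"spin": 0},
    {"gripper": 1,"tx": 0.608,"ty": 0,"tz": -0.08,"spin": 0},
  ],
)

```text
clock: 52.75
position: [488.3, 176.8, 111.3]
ee_rot: [-0.637, 0.771, -0.0, -0.0]
contact_force: [0.8, -0.1, 0.2]
gripper_width: 0.5
```

```bash
echo "-.003 0 .5 0
.608 0 -.08 0">>log.txt; python3 -c "
from h import *
goc(487.9,176.8,92,-101);print(read_state()['contact_force'])
"
```

```text
cmd [487.7 176.2 111.1] -100.98 meas [488.3 176.8 111.3] 259.08
{'tx': -0.0024, 'ty': -0.0002, 'tz': 0.0762, 'spin': 0.0004} dist 19 joints [ 0.66  0.35 -0.43  0.   -0.79 -0.85]
[ 0.75413271 -0.08995613  0.21765528]
```

Request:
play_rows(
  targets=[
    {"gripper": 1,"tx": 0,"ty": 0,"tz": 0.015,"spin": 0},
    {"gripper": 1,"tx": 0,"ty": 0,"tz": 0.025,"spin": 0},
    {"gripper": 1,"tx": 0,"ty": 0,"tz": 0.035,"spin": 0},
    {"gripper": 1,"tx": 0,"ty": 0,"tz": 0.05,"spin": 0},
    {"gripper": 1,"tx": 0,"ty": 0,"tz": 0.06,"spin": 0},
    {"gripper": 1,"tx": 0,"ty": 0,"tz": 0.07,"spin": 0},
    {"gripper": 1,"tx": 0,"ty": 0,"tz": 0.078,"spin": 0},
    {"gripper": 1,"tx": 0,"ty": 0,"tz": 0.078,"spin": 0},
    {"gripper": 1,"tx": 0,"ty": 0,"tz": 0.078,"spin": 0},
  ],
)

```text
clock: 53.88
position: [488.2, 176.5, 95.0]
ee_rot: [-0.637, 0.771, -0.001, 0.001]
contact_force: [-6.0, -1.1, 19.4]
gripper_width: -0.2
```

Request:
play_rows(
  targets=[
    {"gripper": 1,"tx": 0,"ty": 0,"tz": -0.1,"spin": 0},
    {"gripper": 1,"tx": 0,"ty": 0,"tz": -0.3,"spin": 0},
    {"gripper": 1,"tx": 0,"ty": 0,"tz": -0.5,"spin": 0},
    {"gripper": 1,"tx": 0,"ty": 0,"tz": -0.7,"spin": 0},
    {"gripper": 1,"tx": 0.5,"ty": 0,"tz": -0.7,"spin": 0},
    {"gripper": 1,"tx": 1,"ty": 0,"tz": -0.7,"spin": 0},
    {"gripper": 1,"tx": 1,"ty": 0,"tz": -0.7,"spin": 0},
    {"gripper": 1,"tx": 1,"ty": 0,"tz": -0.7,"spin": 0},
    {"gripper": 1,"tx": 1,"ty": 0,"tz": -0.7,"spin": 0},
    {"gripper": 1,"tx": 1,"ty": 0,"tz": -0.7,"spin": 0},
  ],
)

```text
clock: 55.12
position: [440.2, -69.3, 266.7]
ee_rot: [-0.636, 0.772, -0.0, 0.0]
contact_force: [-0.5, 0.4, 0.5]
gripper_width: -0.0
```

```bash
echo "0 0 .078 0
1 0 -.7 0">>log.txt; python3 -c "
from h import *
i2=save('side','side25.png');cv2.imwrite('pics/side25z.png',cv2.resize(i2['frame'][70:220,100:290,::-1],None,fx=4,fy=4))
im=save('top','top25.png')
t=np.radians(-11);R=np.array([[np.cos(t),-np.sin(t)],[np.sin(t),np.cos(t)]])
E=[(102,0),(102,75),(0,75),(-102,75),(-102,0),(-102,-75),(0,-75),(102,-75)]
i0=load('top0.png')
for I in (im,i2,i0):
  W=cloud(I);L=[]
  for e in E:
    c=R@e+[502.3,250.9]; m=(np.hypot(W[...,0]-c[0],W[...,1]-c[1])<8); L.append(np.nanmedian(W[m][:,2]).round(1))
  print(L)
f=im['frame'].astype(int);Z=cloud(im)[...,2]
m=((np.abs(Z-81)<4)&(f.min(2)>100)).astype(np.uint8); m[:, :100]=0; m[:,200:]=0; m[:145]=0;m[255:]=0
c=max(cv2.findContours(m,0,1)[0],key=cv2.contourArea)[:,0]
q=np.array([onz(im,u,v,81)[:2] for u,v in c],np.float32); print('rim',cv2.minAreaRect(q))
"
```

```text
[np.float64(80.7), np.float64(81.0), np.float64(81.5), np.float64(80.4), np.float64(nan), np.float64(nan), np.float64(79.0), np.float64(79.3)]
[np.float64(nan), np.float64(nan), np.float64(nan), np.float64(3.5), np.float64(71.5), np.float64(73.6), np.float64(81.7), np.float64(82.7)]
[np.float64(89.0), np.float64(88.4), np.float64(89.4), np.float64(88.4), np.float64(88.8), np.float64(87.5), np.float64(84.8), np.float64(86.1)]
rim ((506.4978332519531, 249.1259765625), (167.5965118408203, 223.3204345703125), 79.76260375976562)
  return np.nanmean(a, axis, out=out, keepdims=keepdims)
```

View pics/side25z.png

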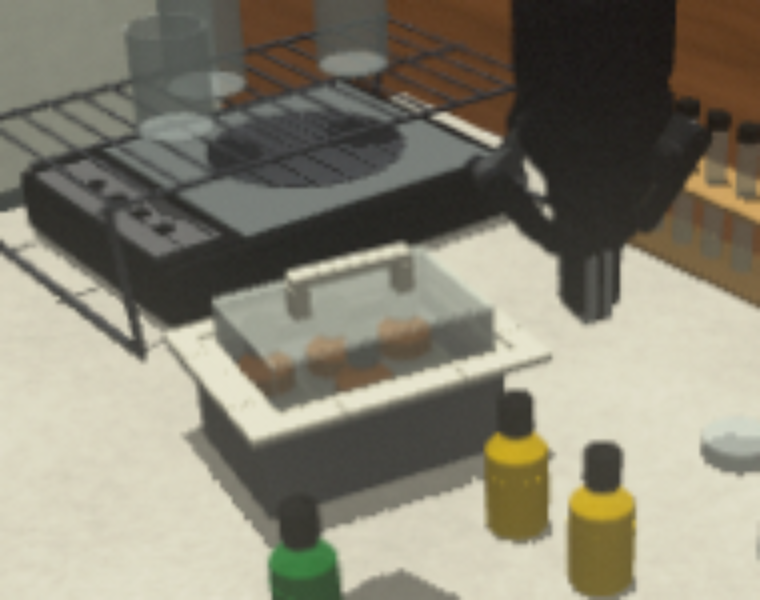

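View pics/top25.png

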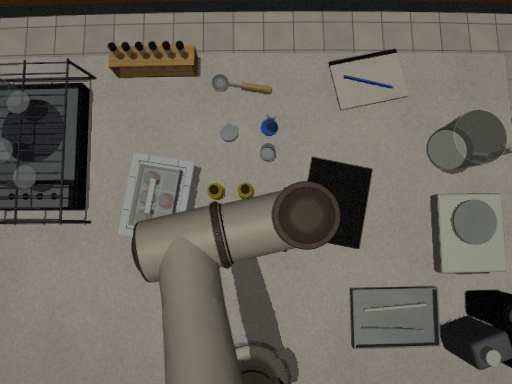

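The side view suggests the lid slid slightly in +x during pressing. I'll move the arm clear and measure.

Request:
play_rows(
  targets=[
    {"gripper": 1,"tx": 0.4,"ty": 0,"tz": 0,"spin": 0},
    {"gripper": 1,"tx": 0.8,"ty": 0,"tz": 0,"spin": 0},
    {"gripper": 1,"tx": 1,"ty": 0,"tz": 0,"spin": 0},
    {"gripper": 1,"tx": 1,"ty": 0,"tz": 0,"spin": 0},
    {"gripper": 1,"tx": 1,"ty": 0,"tz": 0,"spin": 0},
    {"gripper": 1,"tx": 1,"ty": 0,"tz": 0,"spin": 0},
  ],
)

```text
clock: 55.98
position: [393.2, -313.8, 266.1]
ee_rot: [-0.637, 0.771, 0.0, -0.0]
contact_force: [0.5, 0.3, 0.7]
gripper_width: -0.1
```

```bash
echo "1 0 0 0">>log.txt; python3 -W ignore -c "
from h import *
im=save('top','top26.png')
f=im['frame'].astype(int);W=cloud(im);Z=W[...,2]
m=((np.abs(Z-81)<4)&(f.min(2)>100)).astype(np.uint8); m[:, :100]=0; m[:,200:]=0; m[:145]=0;m[255:]=0
c=max(cv2.findContours(m,0,1)[0],key=cv2.contourArea)[:,0]
q=np.array([onz(im,u,v,81)[:2] for u,v in c],np.float32); r=cv2.minAreaRect(q);print('rim',r)
b=(Z>138)&(Z<150)&(f.min(2)>100); b[:, :100]=0;b[:,210:]=0;b[:140]=0;b[260:]=0
c=max(cv2.findContours(b.astype(np.uint8),0,1)[0],key=cv2.contourArea)[:,0]
q=np.array([onz(im,u,v,145)[:2] for u,v in c],np.float32); print('bar',cv2.minAreaRect(q),np.median(Z[b]))
t=np.radians(-11);R=np.array([[np.cos(t),-np.sin(t)],[np.sin(t),np.cos(t)]])
E=[(102,0),(102,75),(0,75),(-102,75),(-102,0),(-102,-75),(0,-75),(102,-75)]
i0=load('top0.png');c0=np.array(r[0])
for I,c1 in ((im,c0),(i0,np.array([504.,252.5]))):
  WW=cloud(I);print([float(np.nanmedian(WW[np.hypot(*(np.moveaxis(WW[...,:2]-(R@e+c1),-1,0)))<7][:,2]).round(1)) for e in E])
cv2.imwrite('pics/top26z.png',cv2.resize(im['frame'][140:260,100:210,::-1],None,fx=5,fy=5,interpolation=cv2.INTER_CUBIC))
"
```

```text
rim ((506.72979736328125, 248.5874786376953), (169.92625427246094, 222.99949645996094), 80.11463165283203)
bar ((506.4810485839844, 248.2832794189453), (13.823898315429688, 87.6939926147461), 79.49456024169922) 145.0399848185058
[81.0, 81.0, 81.9, 80.8, 81.3, 79.1, 78.9, 78.7]
[89.2, 88.6, 89.3, 88.2, 89.0, 88.1, 87.5, 87.8]
```

View pics/top26z.png

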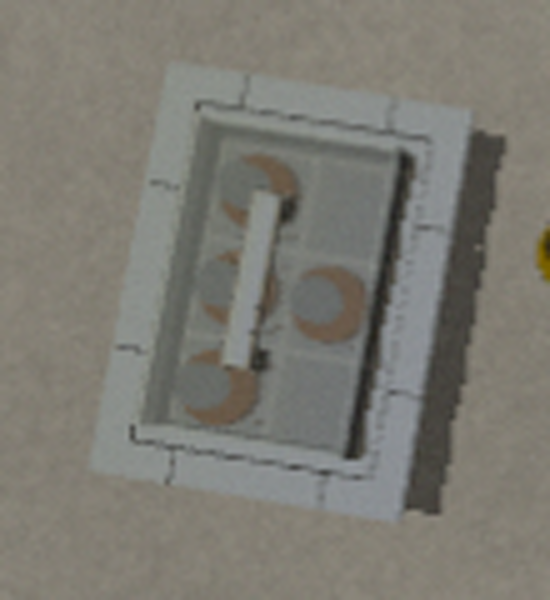

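All eight sections read about 81 mm, down from about 89. The lid did slide about 4–5 mm within the mouth clearance, so I'll grip the bar and slide it back to centre without lifting.

Request:
play_rows(
  targets=[
    {"gripper": -1,"tx": -0.2,"ty": 0,"tz": 0,"spin": -0.2},
    {"gripper": -1,"tx": -0.4,"ty": 0,"tz": 0,"spin": -0.4},
    {"gripper": -1,"tx": -0.6,"ty": 0,"tz": 0,"spin": -0.6},
    {"gripper": -1,"tx": -0.8,"ty": 0,"tz": 0,"spin": -0.8},
    {"gripper": -1,"tx": -1,"ty": 0,"tz": 0,"spin": -1},
    {"gripper": -1,"tx": -1,"ty": 0,"tz": 0,"spin": -1},
    {"gripper": -1,"tx": -1,"ty": 0,"tz": 0,"spin": -1},
  ],
)

```text
clock: 56.9
position: [440.0, -67.9, 266.7]
ee_rot: [0.884, -0.468, 0.0, -0.0]
contact_force: [-0.7, -0.0, 0.1]
gripper_width: 85.4
```

Request:
play_rows(
  targets=[
    {"gripper": -1,"tx": -0.15,"ty": -0.15,"tz": 0,"spin": -0.2},
    {"gripper": -1,"tx": -0.3,"ty": -0.3,"tz": 0,"spin": -0.4},
    {"gripper": -1,"tx": -0.45,"ty": -0.45,"tz": 0,"spin": -0.6},
    {"gripper": -1,"tx": -0.6,"ty": -0.6,"tz": 0,"spin": -0.8},
    {"gripper": -1,"tx": -0.6,"ty": -0.6,"tz": 0,"spin": -1},
    {"gripper": -1,"tx": -0.6,"ty": -0.6,"tz": 0,"spin": -1},
    {"gripper": -1,"tx": -0.6,"ty": -0.6,"tz": 0,"spin": -1},
  ],
)

```text
clock: 57.78
position: [480.5, 138.2, 266.6]
ee_rot: [0.995, -0.097, -0.0, 0.0]
contact_force: [1.0, -0.3, -0.4]
gripper_width: 85.7
```

```bash
echo "-1 0 0 -1
-.6 -.6 0 -1">>log.txt; python3 -W ignore -c "
from h import *
goc(506,247.5,200,-10.7)"
```

```text
cmd [480.5 139.1 266.6] -10.98 meas [480.5 138.2 266.6] -11.19
{'tx': 0.0175, 'ty': -0.4453, 'tz': 0.2662, 'spin': -0.0062} dist 130 joints [ 0.61  0.15 -0.26  0.   -1.16  0.77]
```

Request:
play_rows(
  targets=[
    {"gripper": -1,"tx": 0.018,"ty": -0.2,"tz": 0,"spin": -0.006},
    {"gripper": -1,"tx": 0.018,"ty": -0.445,"tz": 0.1,"spin": -0.006},
    {"gripper": -1,"tx": 0.018,"ty": -0.445,"tz": 0.266,"spin": -0.006},
    {"gripper": -1,"tx": 0.018,"ty": -0.445,"tz": 0.266,"spin": -0.006},
    {"gripper": -1,"tx": 0.018,"ty": -0.445,"tz": 0.266,"spin": -0.006},
    {"gripper": -1,"tx": 0.018,"ty": -0.445,"tz": 0.266,"spin": -0.006},
  ],
)

```text
clock: 58.52
position: [507.1, 247.2, 202.4]
ee_rot: [0.996, -0.094, 0.002, -0.001]
contact_force: [0.2, 0.2, 0.7]
gripper_width: 85.7
```

```bash
echo ".018 -.445 .266 -.006">>log.txt; python3 -W ignore -c "
from h import *
im=save('wrist','wrist27.png');W=cloud(im);Z=W[...,2];f=im['frame'].astype(int)
m=((np.abs(Z-81)<5)&(f.min(2)>60)).astype(np.uint8)
c=max(cv2.findContours(m,0,1)[0],key=cv2.contourArea)[:,0]
q=np.array([onz(im,u,v,81)[:2] for u,v in c],np.float32); print('rim',cv2.minAreaRect(q))
b=(Z>138)&(Z<150)
c=max(cv2.findContours(b.astype(np.uint8),0,1)[0],key=cv2.contourArea)[:,0]
q=np.array([onz(im,u,v,145)[:2] for u,v in c],np.float32); print('bar',cv2.minAreaRect(q))
goc(506,247.5,135.3,-10.7)"
```

```text
rim ((506.0047607421875, 247.45489501953125), (168.0034637451172, 221.29318237304688), 80.06107330322266)
bar ((507.70269775390625, 247.0971221923828), (15.579873085021973, 89.7447280883789), 79.94450378417969)
cmd [506.1 247.4 200.1] -10.71 meas [507.  247.2 202.2] -10.77
{'tx': -0.0005, 'ty': -0.0003, 'tz': 0.259, 'spin': -0.0002} dist 65 joints [ 0.74  0.32 -0.21  0.   -1.04  0.64]
```

View pics/wrist27.png

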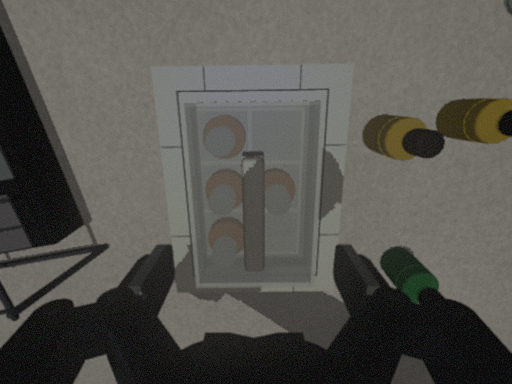

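Request:
play_rows(
  targets=[
    {"gripper": -1,"tx": 0,"ty": 0,"tz": 0.15,"spin": 0},
    {"gripper": -1,"tx": 0,"ty": 0,"tz": 0.24,"spin": 0},
    {"gripper": -1,"tx": 0,"ty": 0,"tz": 0.257,"spin": 0},
    {"gripper": -1,"tx": 0,"ty": 0,"tz": 0.257,"spin": 0},
    {"gripper": 1,"tx": 0,"ty": 0,"tz": 0.257,"spin": 0},
    {"gripper": 1,"tx": 0,"ty": 0,"tz": 0.257,"spin": 0},
    {"gripper": 1,"tx": 0,"ty": 0,"tz": 0.257,"spin": 0},
    {"gripper": 1,"tx": 0,"ty": 0,"tz": 0.257,"spin": 0},
    {"gripper": 1,"tx": 0,"ty": 0,"tz": 0.257,"spin": 0},
    {"gripper": 1,"tx": 0,"ty": 0,"tz": 0.257,"spin": 0},
  ],
)

```text
clock: 59.82
position: [506.3, 247.7, 136.2]
ee_rot: [0.996, -0.093, 0.0, -0.0]
contact_force: [-1.2, 1.0, 2.2]
gripper_width: 14.8
```

Request:
play_rows(
  targets=[
    {"gripper": 1,"tx": -0.004,"ty": -0.002,"tz": 0,"spin": 0},
    {"gripper": 1,"tx": -0.009,"ty": -0.005,"tz": 0,"spin": 0.003},
    {"gripper": 1,"tx": -0.014,"ty": -0.008,"tz": 0,"spin": 0.006},
    {"gripper": 1,"tx": -0.018,"ty": -0.01,"tz": 0,"spin": 0.006},
    {"gripper": 1,"tx": -0.018,"ty": -0.01,"tz": 0,"spin": 0.006},
    {"gripper": 1,"tx": -0.018,"ty": -0.01,"tz": 0,"spin": 0.006},
  ],
)

```text
clock: 60.58
position: [502.5, 250.9, 136.2]
ee_rot: [0.995, -0.096, 0.0, -0.0]
contact_force: [3.8, -2.8, 5.1]
gripper_width: 15.1
```

It moved as asked with low force. Releasing, retreating and checking.

Request:
play_rows(
  targets=[
    {"gripper": -1,"tx": 0,"ty": 0,"tz": 0,"spin": 0},
    {"gripper": -1,"tx": 0,"ty": 0,"tz": 0,"spin": 0},
    {"gripper": -1,"tx": 0,"ty": 0,"tz": 0,"spin": 0},
    {"gripper": -1,"tx": 0,"ty": 0,"tz": 0,"spin": 0},
    {"gripper": -1,"tx": 0,"ty": 0,"tz": -0.1,"spin": 0},
    {"gripper": -1,"tx": 0,"ty": 0,"tz": -0.26,"spin": 0},
    {"gripper": -1,"tx": 0,"ty": 0,"tz": -0.5,"spin": 0},
    {"gripper": -1,"tx": 0,"ty": 0,"tz": -0.5,"spin": 0},
    {"gripper": -1,"tx": 0,"ty": 0,"tz": -0.5,"spin": 0},
  ],
)

```text
clock: 61.7
position: [501.7, 250.6, 260.5]
ee_rot: [0.995, -0.096, -0.0, -0.0]
contact_force: [-0.1, -1.1, -1.0]
gripper_width: 85.5
```

```bash
python3 -W ignore -c "
from h import *
im=save('wrist','wrist28.png');W=cloud(im);Z=W[...,2];f=im['frame'].astype(int)
m=((np.abs(Z-81)<5)&(f.min(2)>60)).astype(np.uint8)
c=max(cv2.findContours(m,0,1)[0],key=cv2.contourArea)[:,0]
q=np.array([onz(im,u,v,81)[:2] for u,v in c],np.float32); print('rim',cv2.minAreaRect(q))"
```

```text
rim ((501.90087890625, 250.8108367919922), (167.46861267089844, 221.7125244140625), 79.61003112792969)
```

Request:
play_rows(
  targets=[
    {"gripper": -1,"tx": 0,"ty": 0.25,"tz": 0,"spin": 0},
    {"gripper": -1,"tx": 0,"ty": 0.5,"tz": 0,"spin": 0},
    {"gripper": -1,"tx": 0,"ty": 0.75,"tz": 0,"spin": 0},
    {"gripper": -1,"tx": 0,"ty": 1,"tz": 0,"spin": 0},
    {"gripper": -1,"tx": 0,"ty": 1,"tz": 0,"spin": 0},
  ],
)

```text
clock: 62.38
position: [452.6, 2.0, 259.5]
ee_rot: [0.995, -0.098, -0.002, 0.001]
contact_force: [-0.6, 0.2, -0.6]
gripper_width: 85.5
```

Request:
play_rows(
  targets=[
    {"gripper": -1,"tx": 0,"ty": 0.25,"tz": 0,"spin": 0},
    {"gripper": -1,"tx": 0,"ty": 0.5,"tz": 0,"spin": 0},
    {"gripper": -1,"tx": 0,"ty": 0.75,"tz": 0,"spin": 0},
    {"gripper": -1,"tx": 0,"ty": 1,"tz": 0,"spin": 0},
    {"gripper": -1,"tx": 0,"ty": 1,"tz": 0,"spin": 0},
    {"gripper": -1,"tx": 0,"ty": 1,"tz": 0,"spin": 0},
  ],
)

```text
clock: 63.12
position: [407.0, -239.7, 259.7]
ee_rot: [0.995, -0.096, -0.001, -0.0]
contact_force: [-0.1, 0.3, 0.3]
gripper_width: 85.5
```

```bash
python3 -W ignore -c "
from h import *
im=save('top','top29.png');i2=save('side','side29.png')
f=im['frame'].astype(int);W=cloud(im);Z=W[...,2]
m=((np.abs(Z-81)<4)&(f.min(2)>100)).astype(np.uint8); m[:, :100]=0; m[:,200:]=0; m[:145]=0;m[255:]=0
c=max(cv2.findContours(m,0,1)[0],key=cv2.contourArea)[:,0]
q=np.array([onz(im,u,v,81)[:2] for u,v in c],np.float32); r=cv2.minAreaRect(q);print('rim',r)
b=(Z>138)&(Z<150)&(f.min(2)>100); b[:, :100]=0;b[:,210:]=0;b[:140]=0;b[260:]=0
c=max(cv2.findContours(b.astype(np.uint8),0,1)[0],key=cv2.contourArea)[:,0]
q=np.array([onz(im,u,v,145)[:2] for u,v in c],np.float32); print('bar',cv2.minAreaRect(q),np.median(Z[b]))
t=np.radians(-11);R=np.array([[np.cos(t),-np.sin(t)],[np.sin(t),np.cos(t)]])
E=[(102,0),(102,75),(0,75),(-102,75),(-102,0),(-102,-75),(0,-75),(102,-75)]
for I in (im,i2):
  WW=cloud(I);print([float(np.nanmedian(WW[np.hypot(*(np.moveaxis(WW[...,:2]-(R@e+[502.4,251.5]),-1,0)))<7][:,2]).round(1)) for e in E])
"
```

```text
rim ((502.75927734375, 252.2137451171875), (168.9318389892578, 223.28590393066406), 79.40817260742188)
bar ((502.27386474609375, 251.59939575195312), (13.775854110717773, 87.32176971435547), 79.38569641113281) 144.7666451862372
[80.6, 80.2, 79.8, 81.7, 80.1, 79.5, 79.9, 79.9]
[nan, nan, nan, 4.2, 79.8, 36.3, 74.0, 82.7]
```

View pics/top29.png

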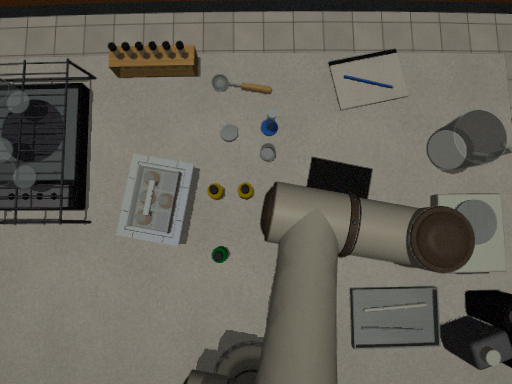

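View pics/side29.png

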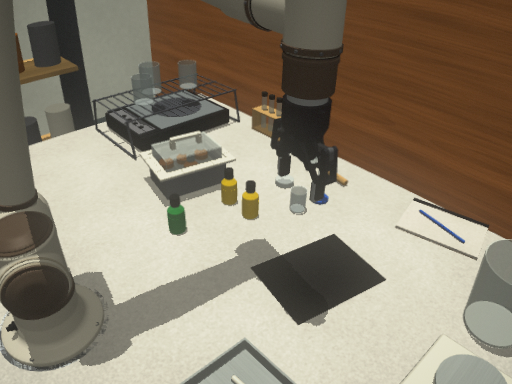

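The lid is centred on the tub to within about 1 mm, all eight sections read about 80–81 mm, and the decoys and glassware haven't moved. Handing in.

```bash
python3 -c "
from bench import *
print(job_done())"
```

```text
the job is handed in; nothing more can be done
None
```

The oil samples are packed and the job is handed in, finished at about 63 s of the 210 s allowed. I laid the lid on the mat, stood the three amber bench bottles in free cells beside the stored one, put the lid back and pressed all eight rim sections.

- **Rim:** at each press the fingers stopped at the seated height, with 14–34 N at the fingertips. On five of the eight that was above 17 N, so more than the 9–15 N a section needs. Afterwards the top camera read all eight sections at about 80–82 mm, against about 88–89 mm before.
- **Lid position:** pressing slid the lid about 5 mm within the mouth's clearance. I gripped the bar and slid it back without lifting. Two cameras then agreed it was centred to about 1 mm, with the bar still at its seated height.
- **Checks that disagreed:** the side camera's depth gave no usable reading on most of the sections, because of the viewing angle and the panel in the way. I relied on the top camera and the press heights for those.
- **Other things:** the green and yellow bottles, beaker, dish and measuring cylinder look unmoved in the last pictures.

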